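# Pile rinsed tiles on the studio tile warmer and set it to gentle

## Task

Get the tile warmer ready: first switch it off (its dial only turns while pressed down, and must pop up again in place), then stack all the terracotta tiles flat on the marked rectangle of its deck in one square-edged pile, lengthwise with the rectangle. When the pile is complete, press and turn the dial to the green gentle mark and let it pop up. Both scrapers, one of which lies on the deck in the way, must end up in the holder, blade first, one in each slot and fully home; leave the other things on the bench where they are.

Things in the scene. Friction and masses are not known exactly. Their poses are not given: they have to be found in the camera images.
- warmer: fixed grey tile warmer on the bench, 180 (x) x 300 (y) x 40 mm high; origin at the centre of its underside, -x is its front (robot side). Steel deck on its right part (y from -145 to +45 mm), control panel with the dial on its left part, dial axis at x = 0, y = +100 mm. Both at 40 mm height.
- deck (a point): centre of the yellow marked rectangle on the warmer's deck, at deck height (40 mm above the bench). Axes as the warmer's. The rectangle is 156 mm long along x and 72 mm wide along y.
- dial_grip (a point): top centre of the dial's bar grip, on its axis, 96 mm above the bench when up. The black bar is 50 mm long along this point's x, 14 wide, 30 high, over a round flange 54 mm across, 10 thick, which sinks into a fixed aluminium collar 72 mm across with its top 56 mm above the bench. A white line on the bar points along +x to the chosen mark.
- dial (a joint): turn of the dial in rad, growing clockwise seen from above: 0 = off (black dot), 0.7 = gentle (green dot), 1.4 = hot (red dot), where it starts. 0.07 rad play in each place; hard stops just beyond off and hot. Locked unless pressed 8 mm or more. At gentle the white line points to the warmer's front (-x), at off 0.7 rad anticlockwise of that, seen from above.
- press (a joint): how far the dial is pushed down in m: 0 = up, 0.010 = bottom. Spring: about 5 N to start, 14 N at the bottom. It stays down if let go between places, and pops up to 0 in a place.
- holder: fixed pale wooden holder with two level letter-box slots side by side, open to its front (-x). Origin midway between the mouths, at bench height; x points into the slots. Base 12 mm thick, 170 wide, from x = -60 (sill) to +80 mm. Slots 58 mm wide, 12 high, floor 12 mm above the bench, 70 deep (back wall at x = +70). Roof from x = 0 to 80, top 34 mm above the bench.
- slot_left (a point): centre of the left (+y) slot's mouth, on the slot's floor; axes as the holder's
- slot_right (a point): centre of the right (-y) slot's mouth, on the slot's floor; axes as the holder's
- scraper_red: tile scraper with a red handle, 170 mm long, 0.12 kg, flat underside. Origin on its underside at the balance point, in the handle, a good grip; x points to the blade, z up. Handle: 90 long, 22 wide, 22 high, from x = -60 to +30 mm. Steel blade: 50 wide, 4 thick, flush with the underside, from x = +30 to +110 mm. Starts lying on the warmer's deck.
- scraper_blue: tile scraper with a blue handle, 170 mm long, 0.12 kg, flat underside. Origin on its underside at the balance point, in the handle, a good grip; x points to the blade, z up. Handle: 90 long, 22 wide, 22 high, from x = -60 to +30 mm. Steel blade: 50 wide, 4 thick, flush with the underside, from x = +30 to +110 mm. Starts on the bench.
- scraper_red_tip (a point): middle of the red scraper's blade edge, 2 mm above its underside, 110 mm along x from its origin
- scraper_blue_tip (a point): the same point of the blue scraper
- tile1: flat reddish-brown fired-clay tile, 140 x 56 x 14 mm, 0.2 kg; origin at the centre of its underside, x along its 140 mm length, z up. Two to four of the four tiles are present (absent: None in the state).
- tile2: flat reddish-brown fired-clay tile, 140 x 56 x 14 mm, 0.2 kg; origin at the centre of its underside, x along its 140 mm length, z up. Two to four of the four tiles are present (absent: None in the state).
- tile3: flat reddish-brown fired-clay tile, 140 x 56 x 14 mm, 0.2 kg; origin at the centre of its underside, x along its 140 mm length, z up. Two to four of the four tiles are present (absent: None in the state).
- tile4: flat reddish-brown fired-clay tile, 140 x 56 x 14 mm, 0.2 kg; origin at the centre of its underside, x along its 140 mm length, z up. Two to four of the four tiles are present (absent: None in the state).
- glaze_jar: bystander: glaze jar, 60 mm across, 80 high, origin at its foot
- small_jar: bystander: small jar, 40 mm across, 50 high
- steel_cup: bystander: steel cup, 84 mm across, 90 high
- bowl: bystander: white bowl, 120 mm across, 50 high
- wedge_block: bystander: wooden block 90 x 50 x 30 mm
Mind the look-alikes: they are no part of the job. Leave any turquoise look-alike of the scraper_red alone.

How it is judged:
On the way, in this order (a step that is already met when the one before it is completed fails the run):
1. the warmer is switched off: dial at the black off mark and popped up (value of joint dial below 0.12 rad and value of joint press below 0.003 m), for 0.2 s.
2. with the warmer off, all tiles lie in a square pile on the marked rectangle, let go (value of joint dial below 0.12 rad and horizontal distance between each of tile1, tile2, tile3, tile4 and deck below 0.02 m and angle between the x axis of each of tile1, tile2, tile3, tile4 and the x axis of warmer, either way round below 0.15 rad and angle between each of tile1, tile2, tile3, tile4's own z axis and vertical below 0.06 rad and linear speed of each of tile1, tile2, tile3, tile4 below 0.02 m/s and contact force between the fingers and tile1 below 0.3 N and contact force between the fingers and tile2 below 0.3 N and contact force between the fingers and tile3 below 0.3 N and contact force between the fingers and tile4 below 0.3 N and horizontal distance between each of tile2, tile3, tile4 and tile1 below 0.01 m and angle between the x axis of each of tile2, tile3, tile4 and the x axis of tile1, either way round below 0.12 rad and horizontal distance between each of tile3, tile4 and tile2 below 0.01 m and angle between the x axis of each of tile3, tile4 and the x axis of tile2, either way round below 0.12 rad and horizontal distance between tile4 and tile3 below 0.01 m and angle between the x axis of tile4 and the x axis of tile3, either way round below 0.12 rad), for 0.3 s.
3. the dial has been turned to the green gentle mark and has popped up (value of joint dial between 0.58 and 0.82 rad and value of joint press below 0.003 m), for 0.2 s.
At the end, for the whole second after the job is handed in: Dial up (3 mm) and within 0.12 rad of gentle (0.7). Tiles flat, still, within 20 mm and 0.15 rad of the rectangle, and within 10 mm and 0.12 rad of one another. Both scrapers still and level in separate slots, blade edge within 9 mm of the back wall (all of step 3 and horizontal distance between each of tile1, tile2, tile3, tile4 and deck below 0.02 m and angle between the x axis of each of tile1, tile2, tile3, tile4 and the x axis of warmer, either way round below 0.15 rad and angle between each of tile1, tile2, tile3, tile4's own z axis and vertical below 0.06 rad and linear speed of each of tile1, tile2, tile3, tile4, scraper_red, scraper_blue below 0.02 m/s and contact force between the fingers and tile1 below 0.3 N and contact force between the fingers and tile2 below 0.3 N and contact force between the fingers and tile3 below 0.3 N and contact force between the fingers and tile4 below 0.3 N and horizontal distance between each of tile2, tile3, tile4 and tile1 below 0.01 m and angle between the x axis of each of tile2, tile3, tile4 and the x axis of tile1, either way round below 0.12 rad and horizontal distance between each of tile3, tile4 and tile2 below 0.01 m and angle between the x axis of each of tile3, tile4 and the x axis of tile2, either way round below 0.12 rad and horizontal distance between tile4 and tile3 below 0.01 m and angle between the x axis of tile4 and the x axis of tile3, either way round below 0.12 rad and x of each of scraper_red_tip, scraper_blue_tip in the frame of holder above 0.061 m and y of scraper_red_tip in the frame of holder between -0.075 and 0.075 m and z of scraper_red_tip in the frame of holder between 0.008 and 0.026 m and angle between the x axis of each of scraper_red, scraper_blue and the x axis of holder, either way round below 0.12 rad and angle between each of scraper_red, scraper_blue's own z axis and vertical below 0.12 rad and y of scraper_blue_tip in the frame of holder between -0.075 and 0.075 m and z of scraper_blue_tip in the frame of holder between 0.008 and 0.026 m); the robot touches nothing.
It fails at once if a bystander (jar, cup, bowl or block) is moved more than 4 cm (distance of any of glaze_jar, small_jar, steel_cup, bowl, wedge_block from where it was at the start of the episode above 0.04 m).
It fails at once if the dial is forced round from one mark to another without being pressed down (value of joint press below 0.0045 m and (value of joint dial between 0.25 and 0.45 rad or value of joint dial between 0.95 and 1.15 rad)).
Of tile1, tile2, tile3, tile4 only 2 to 4 are there at a start; the rules pass over those that are not, and their reading is None.
At some moment in a run one of scraper_red, scraper_blue, tile1, tile2, tile3, tile4 may be knocked a few centimetres aside while the robot is not near it.
Once in a run the grip may slacken for a moment while it holds something.
It also fails if it takes over 210 s, if anything falls off the work surface, if the arm or the gripper's body presses on something with over 40 N, if the wrist force passes 120 N, or if a joint passes its speed limit or range.

## Robot

A 7-joint arm with a two-finger parallel gripper is mounted at the origin on the work surface. World frame = base frame: x ahead of the robot, y to its left, z up, the work surface at z = 0. Lengths are in m, angles in rad, forces in N, time in s.
With the tool pointing down it reaches from about 0.4 to 0.85 m from the base axis. Payload 10.4 kg.
Tool frame: the origin (TCP) lies between the finger pads; the fingertips stand 8 mm ahead of it and the grasp point (between the pads) lies 11 mm behind it; z points along the fingers, y is the direction in which the jaws open and shut (so a half turn about z gives the same grasp; the last joint's range is limited). The gripper opens to 85 mm and grips with 20 to 120 N. Pads are 22 mm wide; open, the fingers measure 114 mm over their backs; the gripper's body (76 mm by 85 mm) begins 54 mm behind the grasp point. The pads swing forward as they close: fully open they stand 13 mm farther back than shut.
Start: joints at [1.209, 0.332, -0.065, 1.46, 0.022, 1.35, -0.088], TCP at [0.208, -0.589, 0.239] pointing down, gripper open.
Joint ranges: [-2.6, 2.6], [-0.5, 2.12], [-1.47, 1.34], [0.16, 2.42], [-1.27, 4.41], [0.06, 2.06], [-2.6, 2.6]. Speed limits (rad/s): [2.22, 2.22, 2.79, 2.79, 3.14, 3.14, 3.14].

## Interface

Orientations are given as a unit quaternion [x, y, z, w].
In Python, from workcell import manip, camera, camera_params, trace, place_of gives the robot as it stands. The module is installed in compiled form; this text tells all that it offers.
- The arm moves only by the tool move_arm, never from a script. Its argument "steps" is a list of rows, each an object with "offset": the shift along the tool's x, y, z scaled (see below), a list of three; "delta_rot": the turn, a rotation vector about the tool's x, y, z scaled (see below), a list of three. In form: [{"offset": [dx, dy, dz], "delta_rot": [wx, wy, wz]}, ...]. A call has 1 to 20 rows; each row is the pose to reach, as a shift and turn from the pose commanded when the call began, along the tool's axes at that moment; what a row does not reach only later rows make up. The controller multiplies each number of a shift by 0.15 m and each number of a turn by 90 degrees. A row lasts 1/12 s, in which the tool goes at most 41.7 mm and 7.16 degrees, less where a joint would pass 70% of its speed; a pose out of reach is approached as far as the arm can. A call with a number of a shift or a turn outside -1 to 1 is refused whole. A call with a gripper value outside its range is refused whole. "hand" is the gripper's target within -1 to 1 (fully open at 1, half-way at 0, shut at -1), set as the call begins (left out, the last holds). The fingers move at their own pace and stop on an object; "squeeze" is the grip in N (left out, the last holds). Time passes only in rows, so rows that repeat a pose let the fingers close. It gives the time, the measured TCP pose, the force and the opening at its end, in the units of the state.
- manip.get_obs(): the state, without advancing time (a new reading comes with each control period).
- camera(name): name is "scene" or "top" or "wrist"; returns the picture (384x512x3 uint8, red, green, blue); there is no depth.
- camera_params(name): a dict with "fovy" (degrees; the focal length in pixels is half the picture's height over the tangent of half this angle, whatever the lens; pixels are square), "cx", "cy" (the principal point, pixels), "world_from_camera" (4x4, takes a point from camera to world coordinates). Camera axes: x right, y down, z forward; pixel columns grow to the right and rows downward; lengths in m; the calibration is good to about 2 mm. A picture is of the moment at which its call begins: read the wrist's pose just before it. camera_params takes no time and is no camera call; for the wrist camera it gives the pose at the moment of the call.
- manip.hand_in(): hands the job in, once; it reports no verdict.
Trained networks look in the newest picture that a camera, given by its name, has taken for a name from the list of things; names that differ only in an ending like _2 or _b are one class to them, and where a whole thing is asked for, a point or a joint stands for the part that bears it (a point fixed in the world has none). Each returns a list of dicts, best first, with "p" (0 to 1); they miss things now and then, are a little off and sometimes report something else, mostly with a low value. They report only what shows in the picture. A call takes as long as a camera call. They do not tell look-alikes from the thing itself.
- trace(camera, label): "mask" (384x512 bool, what is visible of it) and "extent" ([left, top, right, bottom] in pixels, round what is visible of it).
- place_of(camera, label): "uv" ([column, row] in pixels: a listed point, or the origin of a listed thing).
The state is a dict: "clock": time; "joint_pos": joint angles; "joint_velocities": joint speeds; "tau": joint torques, N m; "position": TCP position; "ee_rot": TCP orientation; "ft_force": force on the tool from outside, world axes, zero at the start; "torque": the same for the moment, N m; "grip_width": opening from 0.0 (shut) to 1.0 (fully open).
Only numpy, scipy, OpenCV 4.12 (cv2) and the standard library are available. Lean on these libraries where they do the work, as an engineer would, in place of code of your own. Each camera call takes 0.05 s, during which the arm holds its last target.

## Working session

There is one attempt and no reset: what is moved stays moved. The work goes in short steps, Python scripts to look and compute and a tool call to move; the robot and the scene stay as the last step left them, time stands still between calls to the robot, and variables do not carry over. Pictures are saved under pics/ and viewed, and the job is handed in when it is done.

Besides the shell and the picture viewer there is one more tool, called after "Request:" as a command line: name --argument value ..., lists and objects as JSON in quotes. move_arm: Moves the arm, as the interface text tells. Its arguments: {"type":"object","properties":{"steps":{"type":"array"},"hand":{"type":"number"},"squeeze":{"type":"number"}},"required":["steps"]}

```bash
mkdir -p pics; cat > h.py <<'E'
import numpy as np, cv2
from workcell import manip, camera, camera_params, trace, place_of
from scipy.spatial.transform import Rotation as R
def snap(name,fn):
    P=camera_params(name); im=camera(name)
    cv2.imwrite('pics/'+fn,im[:,:,::-1]); return im,P
def K(P):
    f=192/np.tan(np.radians(P['fovy'])/2); return f
def ray(P,uv):
    f=K(P); d=np.array([(uv[0]-P['cx'])/f,(uv[1]-P['cy'])/f,1.]); T=np.array(P['world_from_camera']); return T[:3,3],T[:3,:3]@d
def at(P,uv,z):
    o,d=ray(P,uv); s=(z-o[2])/d[2]; return o+s*d
def proj(P,X):
    T=np.array(P['world_from_camera']); c=T[:3,:3].T@(np.array(X)-T[:3,3]); f=K(P); return np.array([P['cx']+f*c[0]/c[2],P['cy']+f*c[1]/c[2]])
E
python3 - <<'E'
from h import *
o=manip.get_obs();print(o)
for n in ['scene','top','wrist']:
    im,P=snap(n,n+'0.png');print(n,P)
E
```

```text
{'clock': 0.0, 'joint_pos': array([ 1.2094082 ,  0.33287409, -0.06468997,  1.4609474 ,  0.02160683,
        1.34989347, -0.08851488]), 'joint_velocities': array([-8.57362349e-04, -1.40215323e-03,  6.76244327e-04,  2.61490983e-04,
       -3.87969708e-04, -3.50543126e-05,  4.40158662e-04]), 'tau': array([ 9.86532405e-05, -6.25450444e+01,  4.92239348e-02, -3.91593504e+01,
        1.61532493e-02,  9.89028078e-03,  1.83934617e-06]), 'position': array([ 0.20758161, -0.58913417,  0.23851161]), 'ee_rot': array([ 9.85686996e-01,  1.68584215e-01, -1.57634867e-04, -6.95682501e-04]), 'ft_force': array([ 0.01059936, -0.46495456, -0.10696307]), 'torque': array([ 0.03350663, -0.03327165, -0.04387156]), 'grip_width': 0.9992269876730817}
scene {'fovy': 48.414956368102736, 'cx': 258.03362140977487, 'cy': 198.80824583585903, 'world_from_camera': array([[ 0.37261304,  0.66140392, -0.65092578,  1.72317676],
       [ 0.92787243, -0.25452678,  0.27252316, -0.50764842],
       [ 0.01456984, -0.70552177, -0.70853846,  1.31439716],
       [ 0.        ,  0.        ,  0.        ,  1.        ]])}
top {'fovy': 54.444607136318396, 'cx': 253.724633285162, 'cy': 194.88722931315644, 'world_from_camera': array([[-1.32457759e-02, -9.92378331e-01,  1.22514476e-01,
         4.40804435e-01],
       [-9.99912090e-01,  1.32196757e-02, -1.02593357e-03,
        -2.03639507e-02],
       [-6.01487396e-04, -1.22517295e-01, -9.92466196e-01,
         1.22801713e+00],
       [ 0.00000000e+00,  0.00000000e+00,  0.00000000e+00,
         1.00000000e+00]])}
wrist {'fovy': 67.58339595473404, 'cx': 256.5437017501244, 'cy': 191.87565376678273, 'world_from_camera': array([[ 0.33217231, -0.8995984 , -0.2835212 ,  0.28115725],
       [-0.9432178 , -0.31723004, -0.09851539, -0.5634657 ],
       [-0.00131715,  0.30014633, -0.95389226,  0.3724037 ],
       [ 0.        ,  0.        ,  0.        ,  1.        ]])}
```

View pics/top0.png

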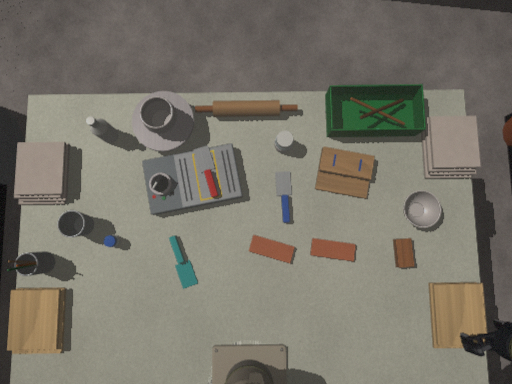

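View pics/scene0.png

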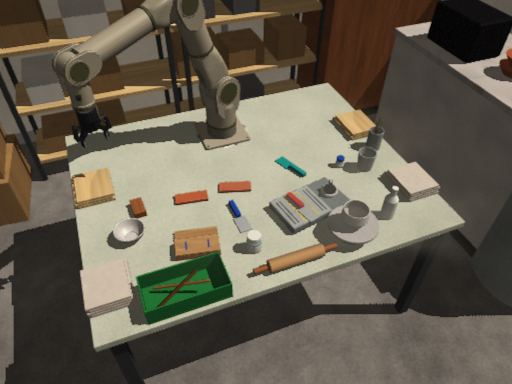

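View pics/wrist0.png

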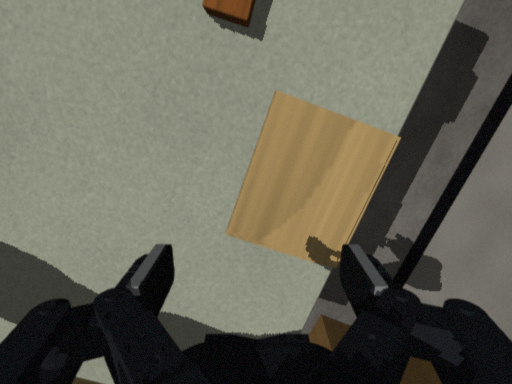

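```bash
python3 - <<'E'
from h import *
im,P=snap('top','t1.png')
cv2.imwrite('pics/t1c.png',cv2.resize(im[80:300,130:450,::-1],None,fx=2.5,fy=2.5,interpolation=cv2.INTER_CUBIC))
for l,z in [('warmer',.04),('deck',.04),('dial_grip',.096),('holder',0.0),('slot_left',.012),('slot_right',.012),('scraper_red',.04),('scraper_red_tip',.042),('scraper_blue',0),('scraper_blue_tip',.002),('tile1',0),('wedge_block',0),('glaze_jar',0),('small_jar',0),('bowl',0),('steel_cup',0)]:
    for r in place_of('top',l)[:4]:
        print(l,round(r['p'],2),np.round(r['uv'],1),np.round(at(P,r['uv'],z)[:2],3))
E
```

```text
warmer 0.67 [190.4 182.3] [0.631 0.182]
warmer 0.31 [272.8 250.2] [ 0.411 -0.079]
deck 0.6 [206.6 172.5] [0.662 0.13 ]
dial_grip 0.58 [158.6 178.3] [0.636 0.27 ]
holder 0.64 [347.2 178.3] [ 0.644 -0.334]
slot_left 0.91 [333.6 170.5] [ 0.669 -0.287]
slot_right 0.58 [353.2 177.2] [ 0.645 -0.351]
scraper_red 0.92 [211.7 179.5] [0.639 0.113]
scraper_red 0.56 [180.4 252.2] [0.409 0.212]
scraper_red_tip 0.71 [190.4 282.6] [0.315 0.179]
scraper_red_tip 0.65 [282.1 144.3] [ 0.752 -0.116]
scraper_red_tip 0.63 [202.2 146.5] [0.748 0.144]
scraper_red_tip 0.58 [417.7 208.7] [ 0.536 -0.543]
scraper_blue 0.75 [285.3 204.4] [ 0.559 -0.126]
scraper_blue 0.66 [329.6 174.7] [ 0.657 -0.276]
scraper_blue 0.39 [205.3 172.4] [0.67  0.139]
scraper_blue_tip 0.71 [283.4 171.5] [ 0.669 -0.122]
scraper_blue_tip 0.48 [283.  144.6] [ 0.761 -0.122]
tile1 0.81 [332.1 251.3] [ 0.404 -0.274]
tile1 0.63 [272.2 246.7] [ 0.421 -0.08 ]
wedge_block 0.65 [400.9 251.2] [ 0.401 -0.498]
glaze_jar 0.83 [282.8 148.4] [ 0.749 -0.122]
glaze_jar 0.18 [417.7 208.7] [ 0.539 -0.562]
small_jar 0.45 [118.1 242.1] [0.443 0.423]
bowl 0.67 [416.7 210.8] [ 0.532 -0.558]
steel_cup 0.62 [ 85.  222.8] [0.507 0.534]
```

View pics/t1c.png

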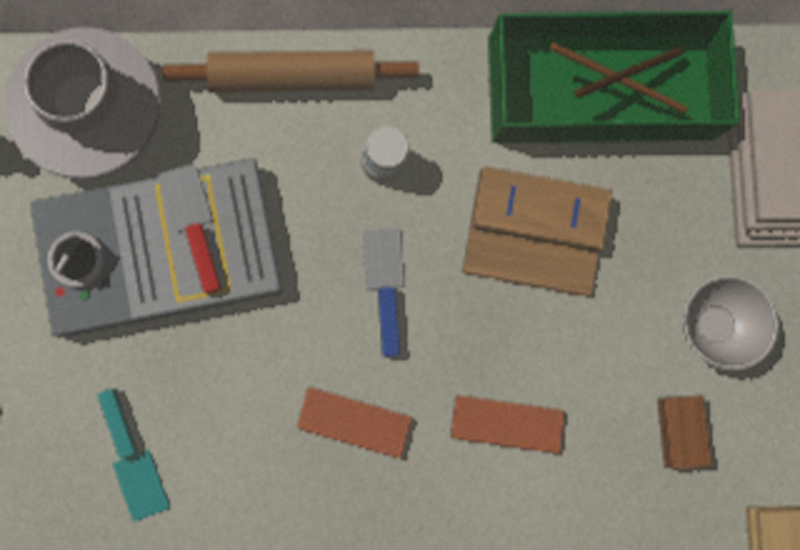

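```bash
cat >> h.py <<'E'
def pose():
    o=manip.get_obs(); p=o['position']; r=R.from_quat(o['ee_rot']); return o,p,r
def tgt(x,y,z,yaw):
    # show offset/rot numbers to reach from present measured pose
    o,p,r=pose(); M=r.as_matrix()
    c,s=np.cos(yaw),np.sin(yaw); G=np.array([[c,s,0],[s,-c,0],[0,0,-1.]])
    off=M.T@(np.array([x,y,z])-p)/.15; rv=R.from_matrix(M.T@G).as_rotvec()/(np.pi/2)
    n=max(np.linalg.norm(off)*.15/.0417,np.linalg.norm(rv)*90/7.16)
    print('off',np.round(off,3),'rot',np.round(rv,3),'rows',round(n,1))
def yawof(r): m=r.as_matrix(); return np.arctan2(m[1,0],m[0,0])
def st():
    o,p,r=pose(); print('t',round(o['clock'],2),'p',np.round(p,4),'yaw',round(yawof(r),4),'tilt',np.round(r.as_matrix()[:,2],4),'F',np.round(o['ft_force'],1),'g',round(o['grip_width'],3),'j',np.round(o['joint_pos'],2))
E
python3 -c "
from h import *
tgt(.46,-.2,.36,1.4)"
```

```text
off [ 2.449 -1.89  -0.804] rot [ 0.     0.    -0.676] rows 11.5
```

Request:
move_arm --steps '[{"offset": [0.82,-0.63,-0.4],"delta_rot": [0,0,0]},{"offset": [0.82,-0.63,-0.4],"delta_rot": [0,0,0]},{"offset": [0.82,-0.63,-0.4],"delta_rot": [0,0,0]},{"offset": [0.82,-0.63,-0.4],"delta_rot": [0,0,0]}]'

```text
clock: 1.33
position: [0.293, -0.4579, 0.3]
ee_rot: [0.986, 0.168, 0.0, 0.0]
ft_force: [0.8, 0.2, -0.0]
grip_width: 1.003
```

Request:
move_arm --steps '[{"offset": [0.82,-0.63,-0.4],"delta_rot": [0,0,0]},{"offset": [0.82,-0.63,-0.4],"delta_rot": [0,0,0]},{"offset": [0.82,-0.63,-0.4],"delta_rot": [0,0,0]},{"offset": [0.82,-0.63,-0.4],"delta_rot": [0,0,0]}]'

```text
clock: 1.67
position: [0.3776, -0.3276, 0.3604]
ee_rot: [0.986, 0.169, 0.0, 0.0]
ft_force: [1.0, -0.3, -0.3]
grip_width: 0.999
```

Request:
move_arm --steps '[{"offset": [0.82,-0.63,0],"delta_rot": [0,0,-0.67]},{"offset": [0.82,-0.63,0],"delta_rot": [0,0,-0.67]},{"offset": [0.82,-0.63,0],"delta_rot": [0,0,-0.67]},{"offset": [0.82,-0.63,0],"delta_rot": [0,0,-0.67]},{"offset": [0.82,-0.63,0],"delta_rot": [0,0,-0.67]},{"offset": [0.82,-0.63,0],"delta_rot": [0,0,-0.67]},{"offset": [0.82,-0.63,0],"delta_rot": [0,0,-0.67]},{"offset": [0.82,-0.63,0],"delta_rot": [0,0,-0.67]},{"offset": [0.82,-0.63,0],"delta_rot": [0,0,-0.67]},{"offset": [0.82,-0.63,0],"delta_rot": [0,0,-0.67]}]'

```text
clock: 2.5
position: [0.4615, -0.1994, 0.3594]
ee_rot: [0.767, 0.642, -0.0, 0.0]
ft_force: [-0.0, -0.0, 0.0]
grip_width: 1.0
```

```bash
python3 - <<'E'
from h import *
st()
im,P=snap('wrist','w1.png')
cv2.imwrite('pics/w1b.png',cv2.resize(im[:,:,::-1],(768,576),interpolation=cv2.INTER_CUBIC))
np.savez('w1.npz',im=im,**P)
st()
E
```

```text
t 2.5 p [ 0.4615 -0.1994  0.3594] yaw 1.3938 tilt [ 2.e-04 -2.e-04 -1.e+00] F [-0. -0.  0.] g 1.0 j [ 0.76  0.05 -0.46  1.55  0.02  1.55  0.13]
t 2.55 p [ 0.4615 -0.1994  0.3594] yaw 1.3899 tilt [ 2.e-04 -2.e-04 -1.e+00] F [-0.6  0.   0.3] g 0.998 j [ 0.76  0.05 -0.46  1.55  0.02  1.55  0.12]
```

View pics/w1b.png

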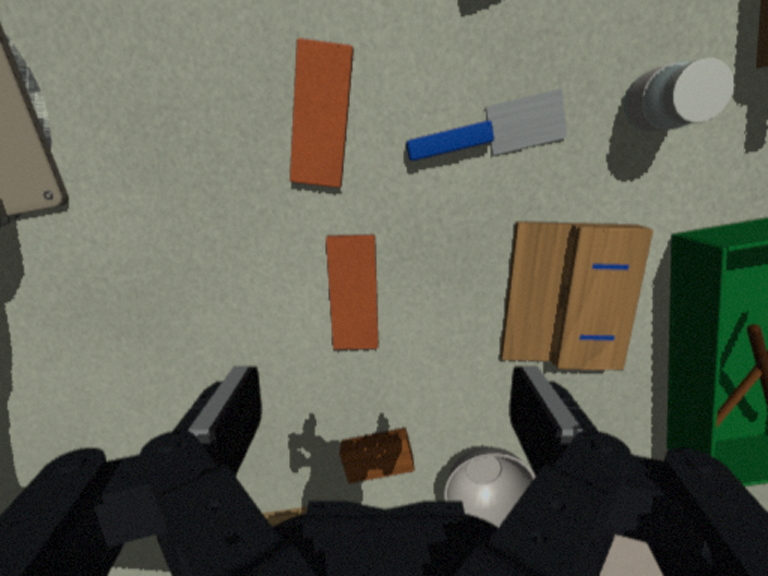

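```bash
cat >> h.py <<'E'
def load(f):
    d=np.load(f); P={k:d[k] for k in d.files if k!='im'}; return d['im'],P
def rect(P,mask,z,minpx=100):
    out=[]
    n,lab,stt,_=cv2.connectedComponentsWithStats(mask.astype(np.uint8))
    for i in range(1,n):
        if stt[i,4]<minpx: continue
        cs,_=cv2.findContours((lab==i).astype(np.uint8),cv2.RETR_EXTERNAL,cv2.CHAIN_APPROX_NONE)
        c=max(cs,key=len)[:,0,:]
        q=np.array([at(P,u,z)[:2] for u in c])
        (cx,cy),(a,b),ang=cv2.minAreaRect((q*1000).astype(np.float32))
        if a<b: a,b,ang=b,a,ang+90
        out.append((cx/1000,cy/1000,a,b,(np.radians(ang)+np.pi/2)%np.pi-np.pi/2,stt[i,:4]))
    return out
def pr(l):
    for r in l: print('c (%.4f %.4f) size %.0f x %.0f ang %.3f'%r[:5],r[5])
E
python3 - <<'E'
from h import *
im,P=load('w1.npz')
h=cv2.cvtColor(im,cv2.COLOR_RGB2HSV)
for n,l,u in [('orange',(3,120,60),(14,255,255)),('blue',(108,120,40),(130,255,255)),('wood',(8,70,90),(22,180,255))]:
    m=cv2.inRange(h,l,u); print(n)
    pr(rect(P,m,.014 if n=='orange' else .022 if n=='blue' else .034))
print(h[75,215],h[190,230],h[90,300],h[195,400])
E
```

```text
orange
c (0.4160 -0.0765) size 139 x 55 ang 1.274 [193  26  42  99]
c (0.4112 -0.2731) size 140 x 55 ang 1.417 [218 157  34  76]
c (0.8652 -0.4916) size 80 x 10 ang 0.917 [479 246  29  35]
c (0.4303 -0.5008) size 71 x 32 ang 1.396 [259 286  17  31]
blue
c (0.5443 -0.1241) size 89 x 22 ang 0.060 [271  80  58  27]
wood
c (0.4187 -0.0779) size 133 x 54 ang 1.274 [193  25  43 100]
c (0.4185 -0.0938) size 50 x 36 ang 0.930 [202  69  27  36]
c (0.6577 -0.3173) size 174 x 146 ang 1.368 [335 148 100  99]
c (0.4140 -0.2664) size 135 x 54 ang 1.417 [217 156  36  77]
c (0.4358 -0.5006) size 52 x 26 ang 1.022 [259 295  17  22]
[  9 178 139] [ 10 179 137] [108 219 129] [ 16 134 139]
```

```bash
cat >> h.py <<'E'
from scipy.optimize import least_squares
def fit(P,pts,uv,x0,z0=0):
    pts=np.array(pts);uv=np.array(uv)
    def f(q):
        c,s=np.cos(q[2]),np.sin(q[2])
        W=np.c_[q[0]+c*pts[:,0]-s*pts[:,1],q[1]+s*pts[:,0]+c*pts[:,1],pts[:,2]+z0]
        return np.concatenate([proj(P,w)-u for w,u in zip(W,uv)])
    r=least_squares(f,x0); print('fit',np.round(r.x,4),'res px',np.round(r.fun,1)); return r.x
E
python3 - <<'E'
from h import *
im,P=load('w1.npz')
fit(P,[(-.06,.085,.012),(-.06,-.085,.012),(0,.085,.034),(0,-.085,.034),(.08,.085,.034),(.08,-.085,.034)],np.array([(517,222),(503,360),(578,225),(558,367),(651,230),(624,371)])/1.5,[.64,-.33,0])
tgt(.58,.15,.36,2.1)
E
```

```text
fit [ 0.6511 -0.3184 -0.1922] res px [-0.3  0.4 -0.8 -0.2  0.3  1.1 -0.7  1.3  1.2 -1.5 -0.  -0.8]
off [ 2.434  0.358 -0.004] rot [ 0.     0.    -0.452] rows 8.8
```

Request:
move_arm --steps '[{"offset": [0.82,0.12,0],"delta_rot": [0,0,0]},{"offset": [0.82,0.12,0],"delta_rot": [0,0,0]},{"offset": [0.82,0.12,0],"delta_rot": [0,0,0]}]'

```text
clock: 2.8
position: [0.5014, -0.0804, 0.3595]
ee_rot: [0.769, 0.639, 0.0, 0.0]
ft_force: [0.2, -0.2, 0.3]
grip_width: 1.005
```

Request:
move_arm --steps '[{"offset": [0.82,0.12,0],"delta_rot": [0,0,0]},{"offset": [0.82,0.12,0],"delta_rot": [0,0,0]},{"offset": [0.82,0.12,0],"delta_rot": [0,0,0]}]'

```text
clock: 3.05
position: [0.5411, 0.0381, 0.3597]
ee_rot: [0.769, 0.64, 0.0, 0.0]
ft_force: [0.7, 0.1, 1.1]
grip_width: 1.001
```

Request:
move_arm --steps '[{"offset": [0.82,0.12,0],"delta_rot": [0,0,-0.45]},{"offset": [0.82,0.12,0],"delta_rot": [0,0,-0.45]},{"offset": [0.82,0.12,0],"delta_rot": [0,0,-0.45]},{"offset": [0.82,0.12,0],"delta_rot": [0,0,-0.45]},{"offset": [0.82,0.12,0],"delta_rot": [0,0,-0.45]},{"offset": [0.82,0.12,0],"delta_rot": [0,0,-0.45]},{"offset": [0.82,0.12,0],"delta_rot": [0,0,-0.45]}]'

```text
clock: 3.63
position: [0.5806, 0.1542, 0.359]
ee_rot: [0.498, 0.867, -0.0, -0.0]
ft_force: [0.2, -0.5, -0.4]
grip_width: 1.003
```

```bash
python3 - <<'E'
from h import *
st()
im,P=snap('wrist','w2.png')
cv2.imwrite('pics/w2b.png',cv2.resize(im[:,:,::-1],(768,576),interpolation=cv2.INTER_CUBIC))
np.savez('w2.npz',im=im,**P)
st()
E
```

```text
t 3.63 p [0.5806 0.1542 0.359 ] yaw 2.1 tilt [-5.e-04  1.e-04 -1.e+00] F [ 0.2 -0.5 -0.4] g 1.003 j [ 0.28  0.35 -0.83  1.29  0.25  1.61  0.02]
t 3.68 p [0.5806 0.1539 0.3592] yaw 2.0945 tilt [-2.e-04  0.e+00 -1.e+00] F [-0.1 -0.  -0.1] g 0.997 j [ 0.28  0.35 -0.83  1.29  0.25  1.61  0.02]
```

View pics/w2b.png

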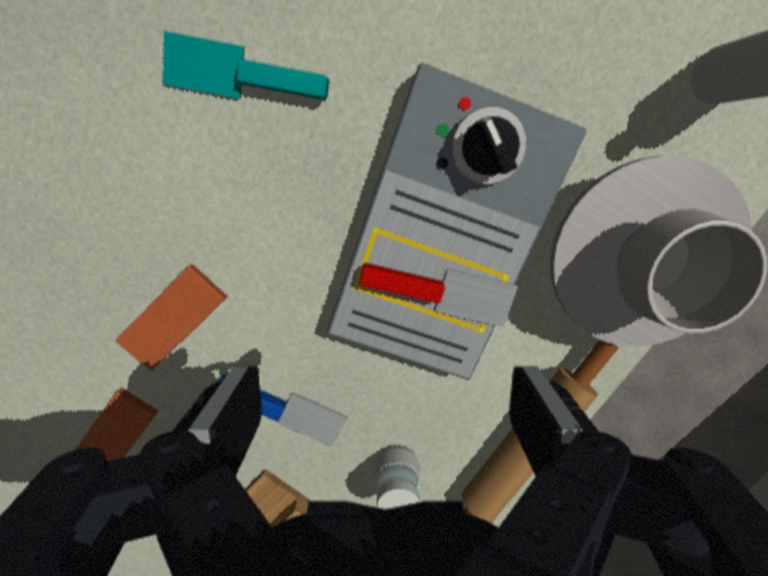

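```bash
python3 - <<'E'
from h import *
im,P=load('w2.npz')
x=fit(P,[(-.09,.15,.04),(.09,.15,.04),(.09,-.15,.04),(-.09,-.15,.04)],np.array([(421,64),(585,130),(468,378),(332,333)])/1.5,[.64,.18,.1])
c,s=np.cos(x[2]),np.sin(x[2])
print('dial',x[0]-s*.1,x[1]+c*.1)
for u in [(375,230),(507,278),(483,329),(358,285)]:
    q=at(P,np.array(u)/1.5,.04)[:2]-x[:2]; print(c*q[0]+s*q[1],-s*q[0]+c*q[1])
h=cv2.cvtColor(im,cv2.COLOR_RGB2HSV)
m=cv2.inRange(h,(0,150,100),(4,255,255)); pr(rect(P,m,.062))
m=cv2.inRange(h,(22,120,120),(35,255,255)); ys,xs=np.nonzero(m)
q=np.array([at(P,u,.04)[:2] for u in zip(xs,ys)]);print(cv2.minAreaRect((q*1000).astype(np.float32)))
z=im[60:135,280:370,::-1]
cv2.imwrite('pics/d2.png',cv2.resize(z,None,fx=8,fy=8,interpolation=cv2.INTER_CUBIC))
q=[at(P,np.array(u)/1.5,z)for u,z in [((488,122),.096),((497,144),.096),((513,170),.096),((490,145),.056)]];print(q)
E
```

```text
fit [0.6464 0.1779 0.189 ] res px [-1.1 -1.9  3.  -0.9  2.   3.  -4.1  2. ]
dial 0.6276339661483441 0.27614513216390146
-0.07696447227868317 -0.015926202091633507
0.07675319549817271 -0.017728969663050393
0.07602084257505445 -0.08210197550839389
-0.07469054650234956 -0.07975380724226021
c (0.6246 0.1172) size 88 x 24 ang 0.287 [240 176  56  26]
((654.2391967773438, 129.0467987060547), (156.37762451171875, 72.0342025756836), 10.524547576904297)
[array([0.60736065, 0.28724747, 0.096     ]), array([0.62436581, 0.27634133, 0.096     ]), array([0.64924066, 0.26544396, 0.096     ]), array([0.62731112, 0.27776499, 0.056     ])]
```

View pics/d2.png

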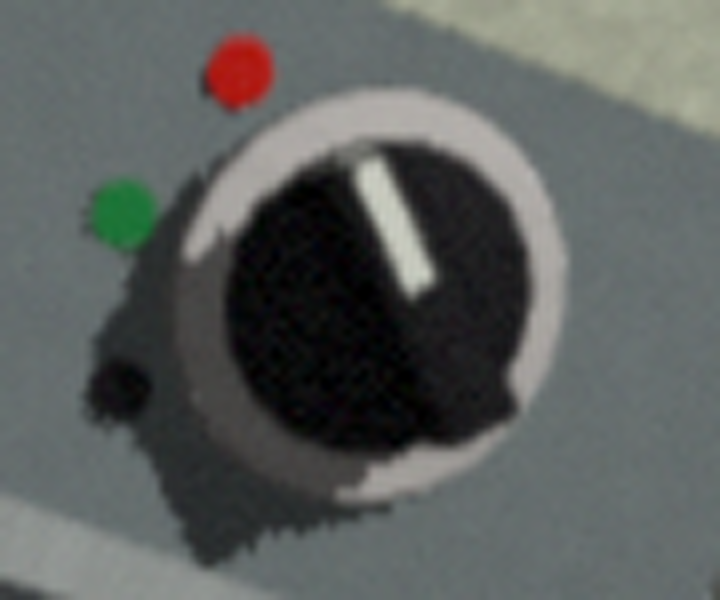

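```bash
python3 -c "
from h import *
tgt(.6268,.2765,.15,2.63)
tgt(.6268,.2765,.08,2.63)"
```

```text
off [0.554 0.675 1.394] rot [-0.    -0.    -0.341] rows 5.9
off [0.554 0.675 1.861] rot [-0.    -0.    -0.341] rows 7.4
```

Request:
move_arm --steps '[{"offset": [0.55,0.68,0.9],"delta_rot": [0,0,-0.34]},{"offset": [0.55,0.68,0.9],"delta_rot": [0,0,-0.34]},{"offset": [0.55,0.68,0.9],"delta_rot": [0,0,-0.34]},{"offset": [0.55,0.68,0.9],"delta_rot": [0,0,-0.34]},{"offset": [0.55,0.68,0.9],"delta_rot": [0,0,-0.34]},{"offset": [0.55,0.68,0.9],"delta_rot": [0,0,-0.34]}]'

```text
clock: 4.18
position: [0.6253, 0.2792, 0.219]
ee_rot: [0.251, 0.968, -0.001, -0.003]
ft_force: [-0.7, -0.0, 0.5]
grip_width: 1.002
```

```bash
python3 - <<'E'
from h import *
st()
im,P=snap('wrist','w3.png')
np.savez('w3.npz',im=im,**P)
tgt(.6268,.2765,.08,2.63)
E
```

```text
t 4.18 p [0.6253 0.2792 0.219 ] yaw 2.6337 tilt [-0.0067 -0.001  -1.    ] F [-0.7 -0.   0.5] g 1.002 j [ 0.07  0.63 -0.87  1.27  0.46  1.46  0.3 ]
off [-0.011 -0.002  0.944] rot [-0.002 -0.002  0.   ] rows 3.4
```

View pics/w3.png

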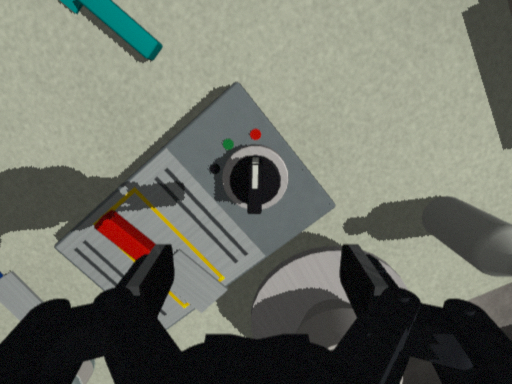

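```bash
python3 - <<'E'
from h import *
im,P=load('w3.npz')
z=im[120:230,200:310,::-1]
cv2.imwrite('pics/d3.png',cv2.resize(z,None,fx=6,fy=6,interpolation=cv2.INTER_CUBIC))
print('proj',proj(P,(.6268,.2765,.096)),[proj(P,(.6268+d*np.cos(2.63),.2765+d*np.sin(2.63),.096)) for d in (-.025,.025)])
P=camera_params('top');print([at(P,(157,113),z) for z in(.09,.12)])
E
```

```text
proj [254.44692743 190.23614464] [array([254.41200862, 215.06344826]), array([254.48383092, 163.9977286 ])]
[array([0.84591604, 0.2804616 , 0.09      ]), array([0.83523663, 0.27253134, 0.12      ])]
```

View pics/d3.png

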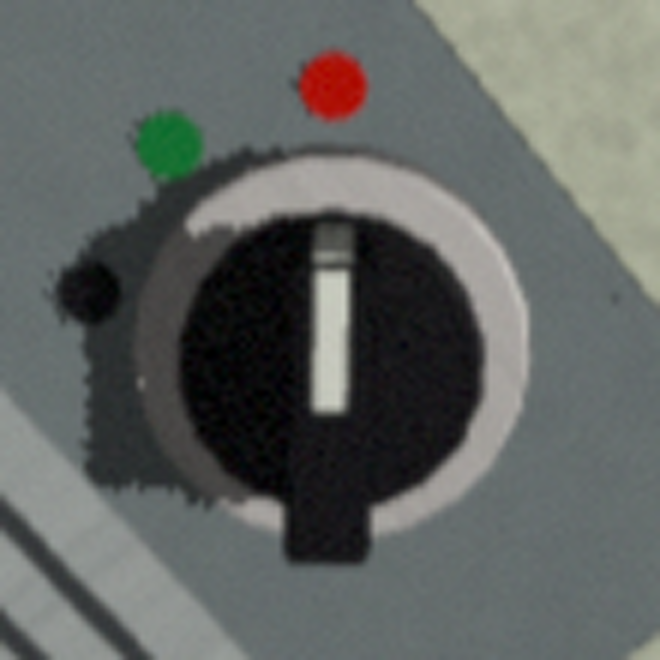

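Request:
move_arm --steps '[{"offset": [-0.01,0,0.25],"delta_rot": [0,0,0]},{"offset": [-0.01,0,0.5],"delta_rot": [0,0,0]},{"offset": [-0.01,0,0.75],"delta_rot": [0,0,0]},{"offset": [-0.01,0,0.85],"delta_rot": [0,0,0]},{"offset": [-0.01,0,0.93],"delta_rot": [0,0,0]},{"offset": [-0.01,0,0.93],"delta_rot": [0,0,0]},{"offset": [-0.01,0,0.93],"delta_rot": [0,0,0]}]'

```text
clock: 4.82
position: [0.6294, 0.276, 0.0868]
ee_rot: [0.253, 0.968, 0.001, 0.001]
ft_force: [-0.6, -0.0, 0.7]
grip_width: 0.999
```

Request:
move_arm --steps '[{"offset": [0,0,0],"delta_rot": [0,0,0]},{"offset": [0,0,0],"delta_rot": [0,0,0]},{"offset": [0,0,0],"delta_rot": [0,0,0]},{"offset": [0,0,0],"delta_rot": [0,0,0]},{"offset": [0,0,0],"delta_rot": [0,0,0]},{"offset": [0,0,0],"delta_rot": [0,0,0]},{"offset": [0,0,0],"delta_rot": [0,0,0]},{"offset": [0,0,0],"delta_rot": [0,0,0]},{"offset": [0,0,0],"delta_rot": [0,0,0]},{"offset": [0,0,0],"delta_rot": [0,0,0]}]' --hand -1 --squeeze 60

```text
clock: 5.65
position: [0.6284, 0.2751, 0.0851]
ee_rot: [0.252, 0.968, -0.001, -0.0]
ft_force: [-4.3, -3.9, 4.9]
grip_width: 0.151
```

```bash
python3 -c "
from h import *
st()"
```

```text
t 5.65 p [0.6284 0.2751 0.0851] yaw 2.6318 tilt [-5.0e-04 -1.4e-03 -1.0e+00] F [-4.3 -3.9  4.9] g 0.151 j [ 0.06  0.73 -0.82  1.41  0.54  1.24  0.26]
```

Request:
move_arm --steps '[{"offset": [0,0,0.03],"delta_rot": [0,0,0]},{"offset": [0,0,0.06],"delta_rot": [0,0,0]},{"offset": [0,0,0.07],"delta_rot": [0,0,0]},{"offset": [0,0,0.07],"delta_rot": [0,0,0]},{"offset": [0,0,0.07],"delta_rot": [0,0,0]}]'

```text
clock: 6.07
position: [0.6285, 0.2752, 0.0757]
ee_rot: [0.252, 0.968, -0.001, 0.0]
ft_force: [-7.6, -7.3, 12.8]
grip_width: 0.147
```

```bash
python3 -c "
from h import *
st()"
```

```text
t 6.07 p [0.6285 0.2752 0.0757] yaw 2.6317 tilt [ 0.     -0.0015 -1.    ] F [-7.6 -7.3 12.8] g 0.147 j [ 0.06  0.74 -0.81  1.42  0.55  1.22  0.25]
```

Request:
move_arm --steps '[{"offset": [0,-0.006,0.006],"delta_rot": [0,0,0]},{"offset": [0,-0.006,0.006],"delta_rot": [0,0,-0.07]},{"offset": [0,-0.006,0.006],"delta_rot": [0,0,-0.14]},{"offset": [0,-0.006,0.006],"delta_rot": [0,0,-0.21]},{"offset": [0,-0.006,0.006],"delta_rot": [0,0,-0.28]},{"offset": [0,-0.006,0.006],"delta_rot": [0,0,-0.35]},{"offset": [0,-0.006,0.006],"delta_rot": [0,0,-0.42]},{"offset": [0,-0.006,0.006],"delta_rot": [0,0,-0.42]},{"offset": [0,-0.006,0.006],"delta_rot": [0,0,-0.42]}]'

```text
clock: 6.82
position: [0.6286, 0.2769, 0.0757]
ee_rot: [-0.076, 0.997, 0.001, 0.001]
ft_force: [-3.0, 0.6, 12.7]
grip_width: 0.148
```

```bash
python3 -c "
from h import *
st()"
```

```text
t 6.82 p [0.6286 0.2769 0.0757] yaw -2.99 tilt [ 0.0021  0.0031 -1.    ] F [-3.   0.6 12.7] g 0.148 j [ 0.13  0.79 -0.93  1.42  0.64  1.25  0.86]
```

Request:
move_arm --steps '[{"offset": [0,0,0],"delta_rot": [0,0,-0.07]},{"offset": [0,0,0],"delta_rot": [0,0,-0.14]},{"offset": [0,0,0],"delta_rot": [0,0,-0.21]},{"offset": [0,0,0],"delta_rot": [0,0,-0.28]},{"offset": [0,0,0],"delta_rot": [0,0,-0.35]},{"offset": [0,0,0],"delta_rot": [0,0,-0.42]},{"offset": [0,0,0],"delta_rot": [0,0,-0.465]},{"offset": [0,0,0],"delta_rot": [0,0,-0.465]},{"offset": [0,0,0],"delta_rot": [0,0,-0.465]}]'

```text
clock: 7.57
position: [0.6274, 0.2786, 0.0758]
ee_rot: [-0.428, 0.904, 0.002, 0.001]
ft_force: [-5.0, 3.8, 13.3]
grip_width: 0.146
```

```bash
python3 -c "
from h import *
st()"
```

```text
t 7.57 p [0.6274 0.2786 0.0758] yaw -2.2581 tilt [ 9.0e-04  5.2e-03 -1.0e+00] F [-5.   3.8 13.3] g 0.146 j [ 0.19  0.85 -1.06  1.41  0.74  1.3   1.54]
```

Request:
move_arm --steps '[{"offset": [0,0,-0.04],"delta_rot": [0,0,0]},{"offset": [0,0,-0.07],"delta_rot": [0,0,0]},{"offset": [0,0,-0.07],"delta_rot": [0,0,0]}]'

```text
clock: 7.82
position: [0.6273, 0.2785, 0.0853]
ee_rot: [-0.427, 0.904, 0.002, 0.001]
ft_force: [-3.3, 6.4, 4.8]
grip_width: 0.15
```

Request:
move_arm --steps '[{"offset": [0,0,0],"delta_rot": [0,0,0]},{"offset": [0,0,0],"delta_rot": [0,0,0]},{"offset": [0,0,0],"delta_rot": [0,0,0]},{"offset": [0,0,0],"delta_rot": [0,0,0]},{"offset": [0,0,0],"delta_rot": [0,0,0]},{"offset": [0,0,0],"delta_rot": [0,0,0]},{"offset": [0,0,0],"delta_rot": [0,0,0]},{"offset": [0,0,0],"delta_rot": [0,0,0]}]' --hand 1

```text
clock: 8.48
position: [0.6281, 0.275, 0.0839]
ee_rot: [-0.426, 0.905, -0.0, -0.0]
ft_force: [0.4, 0.1, -0.0]
grip_width: 0.999
```

Request:
move_arm --steps '[{"offset": [0,0,-0.25],"delta_rot": [0,0,0]},{"offset": [0,0,-0.5],"delta_rot": [0,0,0]},{"offset": [0,0,-0.75],"delta_rot": [0,0,0]},{"offset": [0,0,-1],"delta_rot": [0,0,0]},{"offset": [0,0,-1],"delta_rot": [0,0,0]},{"offset": [0,0,-1],"delta_rot": [0,0,0]}]'

```text
clock: 8.98
position: [0.6286, 0.2759, 0.2364]
ee_rot: [-0.426, 0.905, -0.0, 0.002]
ft_force: [-0.8, -0.9, 0.5]
grip_width: 0.998
```

```bash
python3 - <<'E'
from h import *
st()
im,P=snap('wrist','w4.png')
np.savez('w4.npz',im=im,**P)
E
```

```text
t 8.98 p [0.6286 0.2759 0.2364] yaw -2.2609 tilt [ 0.0036  0.0017 -1.    ] F [-0.8 -0.9  0.5] g 0.998 j [ 0.19  0.72 -1.13  1.24  0.64  1.55  1.61]
```

View pics/w4.png

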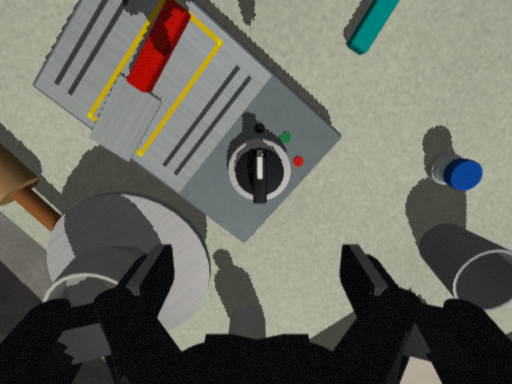

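```bash
python3 - <<'E'
from h import *
im,P=load('w4.npz')
h=cv2.cvtColor(im,cv2.COLOR_RGB2HSV)
m=cv2.inRange(h,(0,150,100),(4,255,255))|cv2.inRange(h,(176,150,100),(180,255,255)); pr(rect(P,m,.062)); pr(rect(P,m,.055))
m=cv2.inRange(h,(22,120,120),(35,255,255)); ys,xs=np.nonzero(m)
q=np.array([at(P,u,.04)[:2] for u in zip(xs,ys)]);print(cv2.minAreaRect((q*1000).astype(np.float32)))
cv2.imwrite('pics/r4.png',cv2.resize(im[0:180,60:260,::-1],None,fx=4,fy=4,interpolation=cv2.INTER_CUBIC)[:600])
E
```

```text
c (0.6250 0.1181) size 86 x 26 ang 0.287 [127   8  63  85]
c (0.6260 0.1159) size 88 x 26 ang 0.287 [127   8  63  85]
((654.1553955078125, 129.0459747314453), (155.93356323242188, 72.25723266601562), 10.568010330200195)
```

View pics/r4.png

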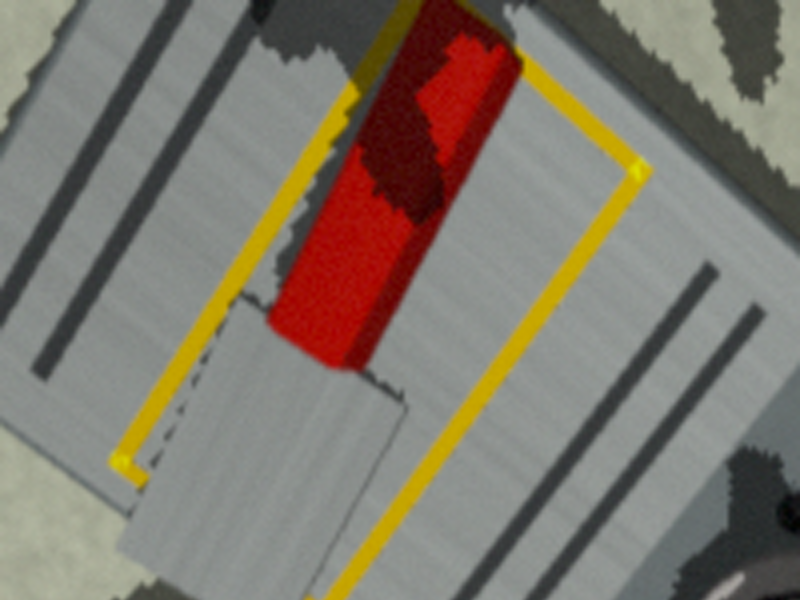

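```bash
python3 - <<'E'
from h import *
im,P=load('w4.npz')
x=fit(P,[(.03,-.011,.022),(.03,.011,.022),(.03,-.025,.004),(.03,.025,.004),(.11,-.025,.004)],[(127.5,80),(146.2,92.5),(120,73),(161.2,101),(90,137)],[.64,.12,.28],.04)
tgt(.6395,.1215,.14,.285+np.pi)
E
```

```text
fit [0.6377 0.1199 0.2889] res px [-1.8 -0.1 -0.9  0.4  1.1  0.1  1.8 -0.1 -0.  -0.2]
off [ 0.743 -0.71   0.628] rot [-0.     0.001  0.379] rows 4.8
```

Request:
move_arm --steps '[{"offset": [0.74,-0.71,0.5],"delta_rot": [0,0,0.38]},{"offset": [0.74,-0.71,0.5],"delta_rot": [0,0,0.38]},{"offset": [0.74,-0.71,0.5],"delta_rot": [0,0,0.38]},{"offset": [0.74,-0.71,0.5],"delta_rot": [0,0,0.38]},{"offset": [0.74,-0.71,0.5],"delta_rot": [0,0,0.38]},{"offset": [0.74,-0.71,0.5],"delta_rot": [0,0,0.38]},{"offset": [0.74,-0.71,0.5],"delta_rot": [0,0,0.38]}]'

```text
clock: 9.62
position: [0.6389, 0.121, 0.1575]
ee_rot: [-0.142, 0.99, -0.0, -0.001]
ft_force: [0.1, 0.5, 0.5]
grip_width: 1.003
```

```bash
python3 - <<'E'
from h import *
im,P=snap('wrist','w5.png')
np.savez('w5.npz',im=im,**P)
st();tgt(.638,.1205,.049,.288+np.pi)
E
```

```text
t 9.67 p [0.6389 0.1225 0.1583] yaw -2.8538 tilt [-1.1e-03  4.0e-04 -1.0e+00] F [-0.1  0.6  0.7] g 1.002 j [ 0.44  0.66 -1.03  1.45  0.57  1.35  1.24]
off [ 0.009 -0.012  0.728] rot [ 0.    -0.001 -0.   ] rows 2.6
```

View pics/w5.png

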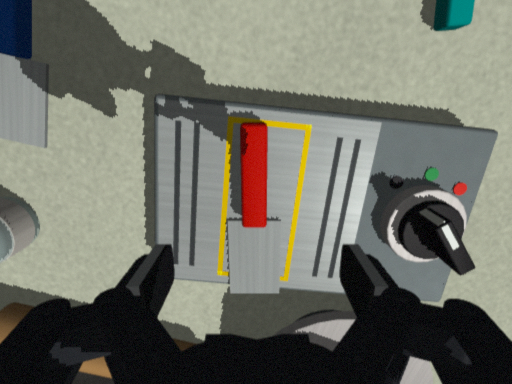

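Request:
move_arm --steps '[{"offset": [0,-0.01,0.25],"delta_rot": [0,0,0]},{"offset": [0.01,-0.01,0.45],"delta_rot": [0,0,0]},{"offset": [0.01,-0.01,0.6],"delta_rot": [0,0,0]},{"offset": [0.01,-0.01,0.7],"delta_rot": [0,0,0]},{"offset": [0.01,-0.01,0.725],"delta_rot": [0,0,0]},{"offset": [0.01,-0.01,0.725],"delta_rot": [0,0,0]},{"offset": [0.01,-0.01,0.725],"delta_rot": [0,0,0]}]'

```text
clock: 10.25
position: [0.6392, 0.1209, 0.0516]
ee_rot: [-0.142, 0.99, 0.0, 0.001]
ft_force: [-0.1, 0.7, -0.1]
grip_width: 0.999
```

Request:
move_arm --steps '[{"offset": [0,0,0],"delta_rot": [0,0,0]},{"offset": [0,0,0],"delta_rot": [0,0,0]},{"offset": [0,0,0],"delta_rot": [0,0,0]},{"offset": [0,0,0],"delta_rot": [0,0,0]},{"offset": [0,0,0],"delta_rot": [0,0,0]},{"offset": [0,0,0],"delta_rot": [0,0,0]},{"offset": [0,0,0],"delta_rot": [0,0,0]},{"offset": [0,0,0],"delta_rot": [0,0,0]}]' --hand -1 --squeeze 50

```text
clock: 10.92
position: [0.6389, 0.1198, 0.0507]
ee_rot: [-0.141, 0.99, -0.0, 0.0]
ft_force: [-0.7, -0.9, 5.6]
grip_width: 0.246
```

```bash
python3 -c "
from h import *
st()"
```

```text
t 10.92 p [0.6389 0.1198 0.0507] yaw -2.8579 tilt [ 8.e-04 -0.e+00 -1.e+00] F [-0.7 -0.9  5.6] g 0.246 j [ 0.41  0.76 -0.96  1.54  0.66  1.19  1.18]
```

Request:
move_arm --steps '[{"offset": [0,0,-0.2],"delta_rot": [0,0,0]},{"offset": [0,0,-0.45],"delta_rot": [0,0,0]},{"offset": [0,0,-0.7],"delta_rot": [0,0,0]},{"offset": [0,0,-0.95],"delta_rot": [0,0,0]},{"offset": [0,0,-0.95],"delta_rot": [0,0,0]},{"offset": [0,0,-0.95],"delta_rot": [0,0,0]}]'

```text
clock: 11.42
position: [0.6393, 0.1203, 0.1946]
ee_rot: [-0.141, 0.99, -0.0, 0.002]
ft_force: [-0.8, 0.5, -2.8]
grip_width: 0.246
```

```bash
cat >> h.py <<'E'
H=np.array([.6511,-.3184,-.192])
def hw(x,y,Hh=None):
    Hh=H if Hh is None else Hh
    c,s=np.cos(Hh[2]),np.sin(Hh[2]); return Hh[0]+c*x-s*y,Hh[1]+s*x+c*y
def wh(p,Hh=None):
    Hh=H if Hh is None else Hh
    c,s=np.cos(Hh[2]),np.sin(Hh[2]); d=np.array(p[:2])-Hh[:2]; return c*d[0]+s*d[1],-s*d[0]+c*d[1]
E
python3 - <<'E'
from h import *
st()
im,P=load('w1.npz')
for u in [(610,267),(597,338)]: print(wh(at(P,np.array(u)/1.5,.034)))
for y in (-.035,.035): print(hw(-.14,y))
tgt(.50,-.27,.19,2.95)
tgt(.5,-.05,.19,2.95)
E
```

```text
t 11.42 p [0.6393 0.1203 0.1946] yaw -2.8578 tilt [ 3.3e-03  3.0e-04 -1.0e+00] F [-0.8  0.5 -2.8] g 0.246 j [ 0.45  0.63 -1.05  1.41  0.54  1.41  1.26]
(np.float64(0.04150060276596237), np.float64(0.04087687558231612))
(np.float64(0.04107211493581756), np.float64(-0.04438985176312541))
(np.float64(0.5069937741453255), np.float64(-0.3260417059562335))
(np.float64(0.5203513508547067), np.float64(-0.2573279872062415))
off [ 1.62  -2.238  0.027] rot [0.    0.002 0.303] rows 9.9
off [ 1.209 -0.83   0.027] rot [0.    0.002 0.303] rows 5.3
```

Request:
move_arm --steps '[{"offset": [0.54,-0.75,0],"delta_rot": [0,0,0]},{"offset": [0.54,-0.75,0],"delta_rot": [0,0,0]},{"offset": [0.54,-0.75,0],"delta_rot": [0,0,0]},{"offset": [0.54,-0.75,0],"delta_rot": [0,0,0]}]'

```text
clock: 11.75
position: [0.5903, -0.0184, 0.19]
ee_rot: [-0.138, 0.99, -0.001, -0.002]
ft_force: [0.0, -1.3, -1.3]
grip_width: 0.248
```

Request:
move_arm --steps '[{"offset": [0.54,-0.75,0],"delta_rot": [0,0,0]},{"offset": [0.54,-0.75,0],"delta_rot": [0,0,0]},{"offset": [0.54,-0.75,0],"delta_rot": [0,0,0]},{"offset": [0.54,-0.75,0],"delta_rot": [0,0,0]}]'

```text
clock: 12.08
position: [0.5429, -0.1491, 0.1903]
ee_rot: [-0.138, 0.99, -0.001, -0.002]
ft_force: [-0.4, -1.6, -2.2]
grip_width: 0.241
```

Request:
move_arm --steps '[{"offset": [0.54,-0.75,0],"delta_rot": [0,0,0.3]},{"offset": [0.54,-0.75,0],"delta_rot": [0,0,0.3]},{"offset": [0.54,-0.75,0],"delta_rot": [0,0,0.3]},{"offset": [0.54,-0.75,0],"delta_rot": [0,0,0.3]},{"offset": [0.54,-0.75,0],"delta_rot": [0,0,0.3]},{"offset": [0.54,-0.75,0],"delta_rot": [0,0,0.3]},{"offset": [0.54,-0.75,0],"delta_rot": [0,0,0.3]}]'

```text
clock: 12.67
position: [0.4995, -0.2711, 0.1916]
ee_rot: [0.092, 0.996, 0.001, -0.001]
ft_force: [0.6, 1.1, -1.6]
grip_width: 0.247
```

```bash
python3 - <<'E'
from h import *
im,P=snap('wrist','w6.png')
np.savez('w6.npz',im=im,**P)
cv2.imwrite('pics/w6b.png',cv2.resize(im[:,:,::-1],(768,576),interpolation=cv2.INTER_CUBIC))
st()
E
```

```text
t 12.72 p [ 0.4999 -0.2707  0.1919] yaw 2.9574 tilt [-7.0e-04  1.1e-03 -1.0e+00] F [ 0.1 -0.5 -1.6] g 0.244 j [ 1.23  0.41 -1.01  1.64  0.36  1.29  1.54]
```

View pics/w6b.png

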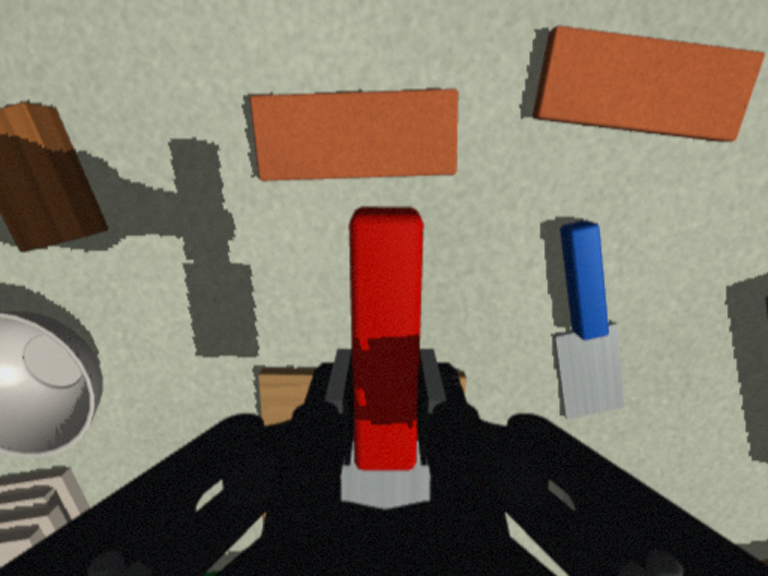

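```bash
python3 - <<'E'
from h import *
im,P=load('w1.npz')
cv2.imwrite('pics/h1.png',cv2.resize(im[140:255,325:440,::-1],None,fx=5.2,fy=5.2,interpolation=cv2.INTER_CUBIC))
im=cv2.imread('pics/t1.png')
cv2.imwrite('pics/h2.png',cv2.resize(im[140:210,305:385],None,fx=8,fy=8,interpolation=cv2.INTER_CUBIC))
E
```

```text
(no output)
```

View pics/h1.png

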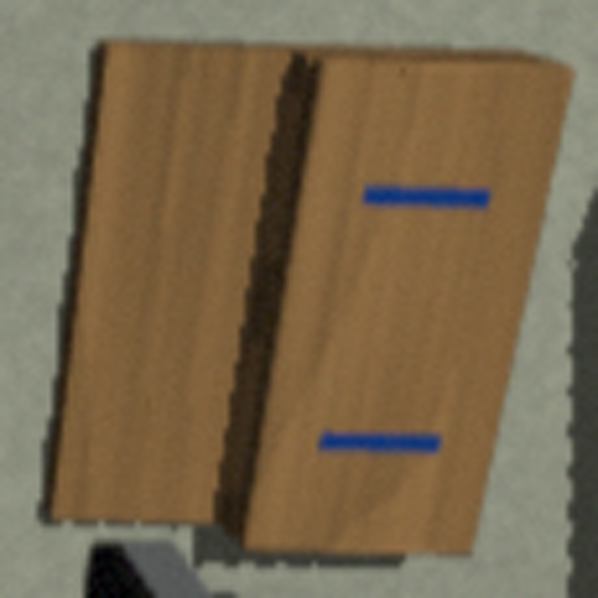

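View pics/h2.png

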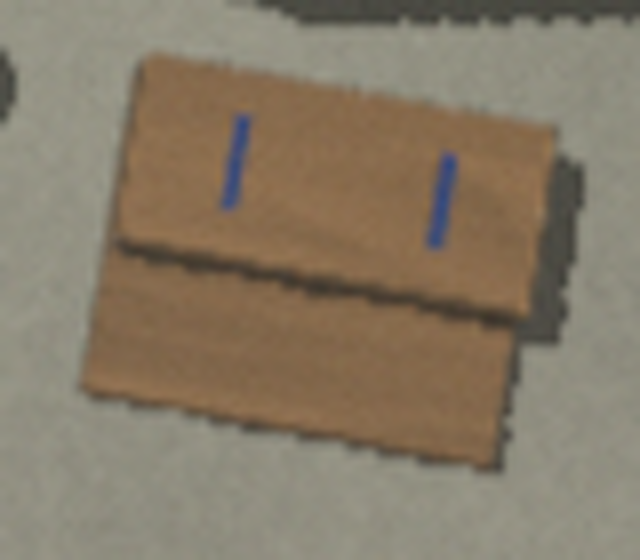

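```bash
python3 - <<'E'
from h import *
im,P=load('w1.npz')
T=camera_params('top')
m=[(-.06,.085,.012),(-.06,-.085,.012),(0,.085,.034),(0,-.085,.034),(.08,.085,.034),(.08,-.085,.034)]
a=(np.array([(103,42),(50,520),(322,60),(246,550),(572,68),(472,553)])+.5)/5.2-.5+[325,140]
b=(np.array([(83,388),(497,466),(118,240),(524,315),(145,57),(555,125)])+.5)/8-.5+[305,140]
for PP,u,l,o,k in [(P,a,[(427,197),(380,442)],(325,140),5.2),(T,b,[(236,163),(442,202)],(305,140),8)]:
    x=fit(PP,m,u,[.65,-.32,-.19])
    for q in l: print(wh(at(PP,(np.array(q)+.5)/k-.5+o,.034),x))
E
```

```text
fit [ 0.651  -0.3181 -0.1971] res px [ 0.2  0.4  0.1 -0.1 -0.6 -0.2 -0.8  0.4  0.8 -0.8  0.3  0.6]
(np.float64(0.04133562636878236), np.float64(0.04168453289633804))
(np.float64(0.04061839714682821), np.float64(-0.043085495074553476))
fit [ 0.6516 -0.318  -0.1914] res px [-0.   0.6 -0.6 -0.  -0.4  0.2  0.7 -0.1  0.  -0.6  0.2 -0.1]
(np.float64(0.04082499546395506), np.float64(0.04146963637109634))
(np.float64(0.03967208876339982), np.float64(-0.043463455651568964))
```

```bash
python3 - <<'E'
from h import *
im,P=load('w6.npz')
o,p,r=pose()
for u in [(386,210),(386,208),(386,466),(386,470)]:
    q=at(P,np.array(u)/1.5,p[2]+.0113); print(u,(r.as_matrix().T@(q-p))*1000)
Hh=np.array([.6512,-.3185,-.194])
yb=-.043
for x,z in [(-.15,.1),(-.15,.0275),(-.044,.0275)]:
    print(hw(x,yb,Hh)); tgt(*hw(x,yb,Hh),z,Hh[2]+np.pi)
E
```

```text
(386, 210) [ 60.8457245    0.38424037 -11.24346624]
(386, 208) [ 61.40447047   0.38431282 -11.24295027]
(386, 466) [-26.2649973    0.37294593 -11.32390845]
(386, 470) [-27.92613725   0.37273055 -11.32544243]
(np.float64(0.4957240863760881), np.float64(-0.33177555207175524))
off [-0.048 -0.406  0.612] rot [ 0.001 -0.001  0.006] rows 2.6
(np.float64(0.4957240863760881), np.float64(-0.33177555207175524))
off [-0.048 -0.406  1.096] rot [ 0.001 -0.001  0.006] rows 4.2
(np.float64(0.599735626602104), np.float64(-0.35221080347250605))
off [-0.755 -0.413  1.095] rot [ 0.001 -0.001  0.006] rows 5.0
```

Request:
move_arm --steps '[{"offset": [-0.05,-0.41,0.2],"delta_rot": [0,0,0.006]},{"offset": [-0.05,-0.41,0.45],"delta_rot": [0,0,0.006]},{"offset": [-0.05,-0.41,0.7],"delta_rot": [0,0,0.006]},{"offset": [-0.05,-0.41,0.9],"delta_rot": [0,0,0.006]},{"offset": [-0.05,-0.41,0.9],"delta_rot": [0,0,0.006]},{"offset": [-0.05,-0.41,0.9],"delta_rot": [0,0,0.006]}]'

```text
clock: 13.22
position: [0.4954, -0.3319, 0.0568]
ee_rot: [0.097, 0.995, 0.001, -0.001]
ft_force: [1.1, -0.8, -0.8]
grip_width: 0.243
```

```bash
python3 - <<'E'
from h import *
st()
im,P=snap('wrist','w7.png')
np.savez('w7.npz',im=im,**P)
Hh=np.array([.6512,-.3185,-.194])
tgt(*hw(-.15,-.043,Hh),.0265,Hh[2]+np.pi)
E
```

```text
t 13.22 p [ 0.4954 -0.3319  0.0568] yaw 2.9477 tilt [-0.0023  0.0032 -1.    ] F [ 1.1 -0.8 -0.8] g 0.243 j [ 1.2   0.61 -0.88  1.69  0.52  1.1   1.53]
off [0.009 0.004 0.217] rot [ 0.001  0.001 -0.   ] rows 0.8
```

View pics/w7.png

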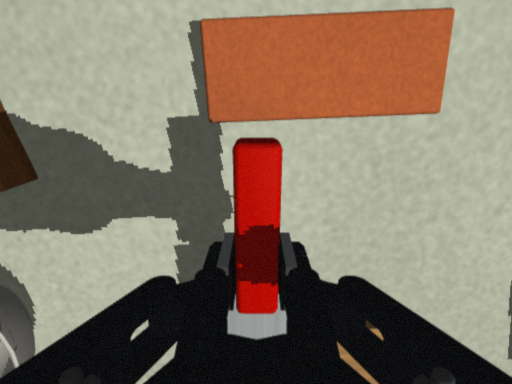

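Request:
move_arm --steps '[{"offset": [-0.13,0.003,0],"delta_rot": [0,0,0]},{"offset": [-0.135,0.003,0.08],"delta_rot": [0,0,0]},{"offset": [-0.135,0.003,0.15],"delta_rot": [0,0,0]},{"offset": [-0.135,0.003,0.2],"delta_rot": [0,0,0]},{"offset": [-0.135,0.003,0.2],"delta_rot": [0,0,0]},{"offset": [-0.135,0.003,0.2],"delta_rot": [0,0,0]}]'

```text
clock: 13.77
position: [0.5152, -0.3374, 0.0277]
ee_rot: [0.098, 0.995, 0.0, -0.0]
ft_force: [0.7, 0.7, -1.2]
grip_width: 0.248
```

```bash
python3 - <<'E'
from h import *
im,P=snap('scene','s7.png')
st()
Hh=np.array([.6512,-.3185,-.194])
print(wh(pose()[1],Hh))
u=proj(P,(*hw(0,0,Hh),.02)).astype(int);print(u)
c=im[u[1]-40:u[1]+40,u[0]-55:u[0]+55,::-1]
cv2.imwrite('pics/s7c.png',cv2.resize(c,None,fx=7,fy=7,interpolation=cv2.INTER_CUBIC))
tgt(*hw(-.043,-.043,Hh),.0265,Hh[2]+np.pi)
E
```

```text
t 13.82 p [ 0.5155 -0.3376  0.0281] yaw 2.9448 tilt [ 0.e+00 -2.e-04 -1.e+00] F [-0.4 -0.1 -2. ] g 0.241 j [ 1.14  0.68 -0.85  1.65  0.56  1.07  1.5 ]
(np.float64(-0.1295034917786832), np.float64(-0.044909197123693886))
[195 238]
off [-0.577  0.014  0.011] rot [-0.     0.    -0.002] rows 2.1
```

View pics/s7c.png

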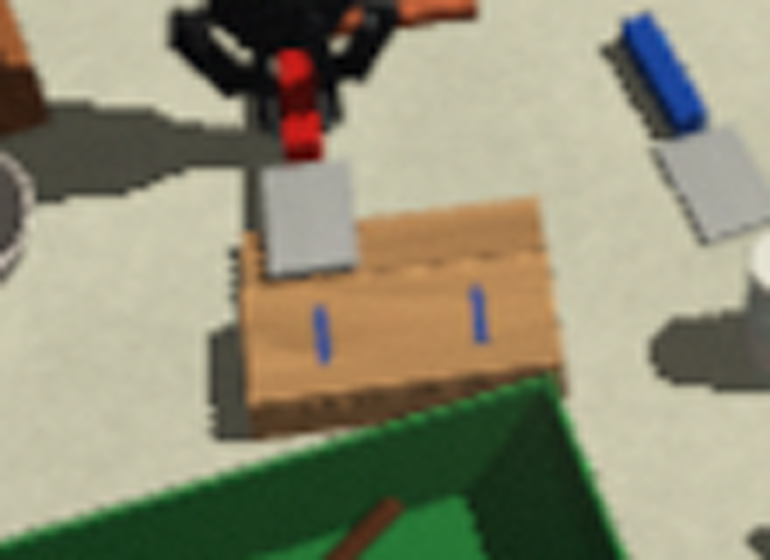

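Request:
move_arm --steps '[{"offset": [0,0.013,0.01],"delta_rot": [0,0,0]},{"offset": [-0.1,0.013,0.01],"delta_rot": [0,0,0]},{"offset": [-0.2,0.013,0.01],"delta_rot": [0,0,0]},{"offset": [-0.3,0.013,0.01],"delta_rot": [0,0,0]},{"offset": [-0.3,0.013,0.01],"delta_rot": [0,0,0]}]'

```text
clock: 14.23
position: [0.5626, -0.3442, 0.0269]
ee_rot: [0.098, 0.995, 0.0, 0.001]
ft_force: [0.5, -0.0, -1.1]
grip_width: 0.244
```

```bash
python3 - <<'E'
from h import *
st()
Hh=np.array([.6512,-.3185,-.194])
print(wh(pose()[1],Hh))
E
```

```text
t 14.23 p [ 0.5626 -0.3442  0.0269] yaw 2.9455 tilt [ 0.0027 -0.     -1.    ] F [ 0.5 -0.  -1.1] g 0.244 j [ 1.06  0.75 -0.82  1.53  0.59  1.12  1.48]
(np.float64(-0.08194991896835484), np.float64(-0.04227192290705746))
```

Request:
move_arm --steps '[{"offset": [-0.1,0,0],"delta_rot": [0,0,0]},{"offset": [-0.2,0,0],"delta_rot": [0,0,0]},{"offset": [-0.265,0,0],"delta_rot": [0,0,0]},{"offset": [-0.265,0,0.01],"delta_rot": [0,0,0]},{"offset": [-0.265,0,0.02],"delta_rot": [0,0,0]},{"offset": [-0.265,0,0.02],"delta_rot": [0,0,0]}]'

```text
clock: 14.73
position: [0.5983, -0.3521, 0.0228]
ee_rot: [0.098, 0.995, 0.0, -0.0]
ft_force: [-0.0, -0.5, -0.5]
grip_width: 0.246
```

```bash
python3 - <<'E'
from h import *
st()
Hh=np.array([.6512,-.3185,-.194])
print(wh(pose()[1],Hh))
E
```

```text
t 14.73 p [ 0.5983 -0.3521  0.0228] yaw 2.9447 tilt [-7.e-04  2.e-04 -1.e+00] F [-0.  -0.5 -0.5] g 0.246 j [ 0.99  0.81 -0.8   1.42  0.61  1.16  1.48]
(np.float64(-0.04544396776220509), np.float64(-0.043198368618819954))
```

Request:
move_arm --steps '[{"offset": [-0.015,0,0],"delta_rot": [0,0,0]},{"offset": [-0.03,0,0],"delta_rot": [0,0,0]},{"offset": [-0.03,0,0],"delta_rot": [0,0,0]}]'

```text
clock: 14.98
position: [0.603, -0.3533, 0.0231]
ee_rot: [0.098, 0.995, -0.0, -0.001]
ft_force: [-3.4, -0.1, -0.4]
grip_width: 0.245
```

```bash
python3 - <<'E'
from h import *
st()
Hh=np.array([.6512,-.3185,-.194])
print(wh(pose()[1],Hh))
E
```

```text
t 14.98 p [ 0.603  -0.3533  0.0231] yaw 2.9444 tilt [-0.0011 -0.     -1.    ] F [-3.4 -0.1 -0.4] g 0.245 j [ 0.99  0.82 -0.8   1.41  0.61  1.17  1.48]
(np.float64(-0.04061883726808085), np.float64(-0.04346123196157013))
```

Request:
move_arm --steps '[{"offset": [0,0,0],"delta_rot": [0,0,0]},{"offset": [0,0,0],"delta_rot": [0,0,0]},{"offset": [0,0,0],"delta_rot": [0,0,0]},{"offset": [0,0,0],"delta_rot": [0,0,0]},{"offset": [0,0,0],"delta_rot": [0,0,0]},{"offset": [0,0,0],"delta_rot": [0,0,0]}]' --hand 0.2

```text
clock: 15.48
position: [0.6036, -0.3531, 0.0233]
ee_rot: [0.098, 0.995, -0.0, 0.0]
ft_force: [0.0, 0.3, -0.1]
grip_width: 0.6
```

Request:
move_arm --steps '[{"offset": [0,0,-0.15],"delta_rot": [0,0,0]},{"offset": [0,0,-0.4],"delta_rot": [0,0,0]},{"offset": [0,0,-0.65],"delta_rot": [0,0,0]},{"offset": [0,0,-0.9],"delta_rot": [0,0,0]},{"offset": [0,0,-1],"delta_rot": [0,0,0]},{"offset": [0,0,-1],"delta_rot": [0,0,0]}]'

```text
clock: 15.98
position: [0.6055, -0.3535, 0.1785]
ee_rot: [0.098, 0.995, -0.001, 0.003]
ft_force: [-0.0, -0.1, 0.1]
grip_width: 0.601
```

```bash
python3 - <<'E'
from h import *
im,P=snap('wrist','w8.png')
np.savez('w8.npz',im=im,**P)
st()
h=cv2.cvtColor(im,cv2.COLOR_RGB2HSV)
m=cv2.inRange(h,(108,120,40),(130,255,255)); pr(rect(P,m,.022)); pr(rect(P,m,.015))
m=cv2.inRange(h,(3,120,60),(14,255,255)); pr(rect(P,m,.014))
E
```

```text
t 16.03 p [ 0.6045 -0.3534  0.1754] yaw 2.9446 tilt [ 0.0032 -0.002  -1.    ] F [-0.5 -0.2 -0.2] g 0.598 j [ 1.01  0.68 -0.87  1.28  0.51  1.39  1.54]
c (0.5450 -0.1316) size 87 x 32 ang 0.054 [458  15  38 103]
c (0.6888 -0.3693) size 40 x 5 ang -0.199 [255 233   5  32]
c (0.5454 -0.1266) size 90 x 33 ang 0.054 [458  15  38 103]
c (0.6927 -0.3701) size 41 x 5 ang -0.199 [255 233   5  32]
c (0.4287 -0.5011) size 70 x 34 ang 1.373 [17  0 84 43]
```

View pics/w8.png

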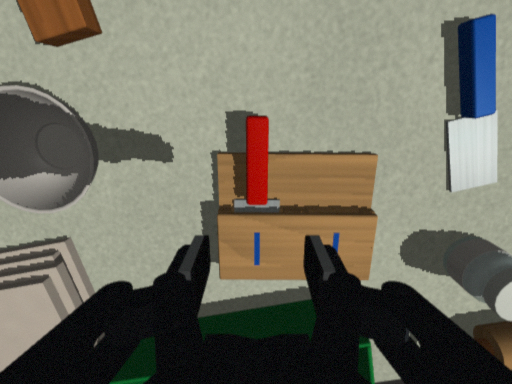

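```bash
python3 - <<'E'
from h import *
tgt(.559,-.1235,.12,3.2)
E
```

```text
off [0.599 1.444 0.366] rot [-0.001  0.002 -0.163] rows 5.8
```

Request:
move_arm --steps '[{"offset": [0.3,0.72,0],"delta_rot": [0,0,0]},{"offset": [0.3,0.72,0],"delta_rot": [0,0,0]},{"offset": [0.3,0.72,0],"delta_rot": [0,0,0]}]' --hand 1

```text
clock: 16.28
position: [0.5792, -0.2355, 0.1713]
ee_rot: [0.098, 0.995, 0.001, -0.001]
ft_force: [0.0, 0.4, 1.6]
grip_width: 0.982
```

Request:
move_arm --steps '[{"offset": [0.3,0.72,0.36],"delta_rot": [0,0,-0.163]},{"offset": [0.3,0.72,0.36],"delta_rot": [0,0,-0.163]},{"offset": [0.3,0.72,0.36],"delta_rot": [0,0,-0.163]},{"offset": [0.3,0.72,0.36],"delta_rot": [0,0,-0.163]},{"offset": [0.3,0.72,0.36],"delta_rot": [0,0,-0.163]},{"offset": [0.3,0.72,0.36],"delta_rot": [0,0,-0.163]}]'

```text
clock: 16.78
position: [0.5571, -0.1243, 0.1184]
ee_rot: [-0.029, 1.0, -0.0, -0.001]
ft_force: [-0.5, -1.5, 0.8]
grip_width: 1.002
```

```bash
python3 - <<'E'
from h import *
st()
im,P=snap('wrist','w9.png')
np.savez('w9.npz',im=im,**P)
h=cv2.cvtColor(im,cv2.COLOR_RGB2HSV)
m=cv2.inRange(h,(108,120,40),(130,255,255)); pr(rect(P,m,.022))
m=cv2.inRange(h,(3,120,60),(14,255,255)); pr(rect(P,m,.014))
tgt(.559,-.1235,.0105,3.2)
E
```

```text
t 16.78 p [ 0.5571 -0.1243  0.1184] yaw -3.0828 tilt [-1.2e-03 -1.0e-04 -1.0e+00] F [-0.5 -1.5  0.8] g 1.002 j [ 0.95  0.52 -1.02  1.71  0.47  1.19  1.43]
c (0.5434 -0.1239) size 89 x 21 ang 0.046 [245 125  27 105]
c (0.4356 -0.2591) size 118 x 33 ang -1.512 [  0   0 162  51]
c (0.4163 -0.0768) size 138 x 55 ang 1.277 [232   0 203  84]
off [-0.011  0.011  0.722] rot [-0.    -0.    -0.001] rows 2.6
```

View pics/w9.png

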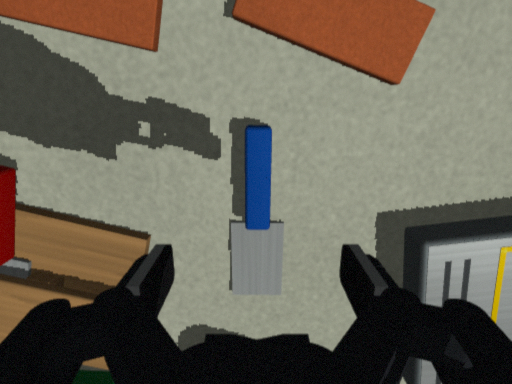

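Request:
move_arm --steps '[{"offset": [-0.01,0.007,0.25],"delta_rot": [0,0,0.005]},{"offset": [-0.01,0.007,0.45],"delta_rot": [0,0,0.008]},{"offset": [-0.01,0.007,0.6],"delta_rot": [0,0,0.008]},{"offset": [-0.01,0.007,0.69],"delta_rot": [0,0,0.008]},{"offset": [-0.01,0.007,0.712],"delta_rot": [0,0,0.008]},{"offset": [-0.01,0.007,0.712],"delta_rot": [0,0,0.008]},{"offset": [-0.01,0.007,0.712],"delta_rot": [0,0,0.008]}]'

```text
clock: 17.42
position: [0.5599, -0.123, 0.0136]
ee_rot: [-0.023, 1.0, -0.0, 0.001]
ft_force: [-0.5, 1.1, 0.0]
grip_width: 0.997
```

Request:
move_arm --steps '[{"offset": [0,0,0],"delta_rot": [0,0,0]},{"offset": [0,0,0],"delta_rot": [0,0,0]},{"offset": [0,0,0],"delta_rot": [0,0,0]},{"offset": [0,0,0],"delta_rot": [0,0,0]},{"offset": [0,0,0],"delta_rot": [0,0,0]},{"offset": [0,0,0],"delta_rot": [0,0,0]},{"offset": [0,0,0],"delta_rot": [0,0,0]},{"offset": [0,0,0],"delta_rot": [0,0,0]}]' --hand -1 --squeeze 50

```text
clock: 18.08
position: [0.5593, -0.1226, 0.0128]
ee_rot: [-0.023, 1.0, -0.0, 0.0]
ft_force: [-0.7, 0.2, 6.2]
grip_width: 0.241
```

```bash
python3 -c "
from h import *
st()"
```

```text
t 18.08 p [ 0.5593 -0.1226  0.0128] yaw -3.095 tilt [ 7.e-04 -3.e-04 -1.e+00] F [-0.7  0.2  6.2] g 0.241 j [ 0.86  0.65 -0.92  1.78  0.6   1.02  1.33]
```

Request:
move_arm --steps '[{"offset": [0,0,-0.2],"delta_rot": [0,0,0]},{"offset": [0,0,-0.4],"delta_rot": [0,0,0]},{"offset": [0,0,-0.5],"delta_rot": [0,0,0]},{"offset": [0,0,-0.5],"delta_rot": [0,0,0]}]'

```text
clock: 18.42
position: [0.5608, -0.1226, 0.0905]
ee_rot: [-0.023, 1.0, -0.001, 0.002]
ft_force: [1.2, 0.6, -0.7]
grip_width: 0.242
```

```bash
python3 - <<'E'
from h import *
st()
Hh=np.array([.6512,-.3185,-.194])
tgt(*hw(-.128,.042,Hh),.08,Hh[2]+np.pi)
E
```

```text
t 18.42 p [ 0.5608 -0.1226  0.0905] yaw -3.095 tilt [ 0.0047 -0.0014 -1.    ] F [ 1.2  0.6 -0.7] g 0.242 j [ 0.92  0.55 -0.99  1.73  0.51  1.14  1.39]
off [ 0.221 -0.857  0.071] rot [-0.001  0.003  0.153] rows 3.2
```

Request:
move_arm --steps '[{"offset": [0.22,-0.86,0],"delta_rot": [0,0,0.153]},{"offset": [0.22,-0.86,0],"delta_rot": [0,0,0.153]},{"offset": [0.22,-0.86,0],"delta_rot": [0,0,0.153]},{"offset": [0.22,-0.86,0],"delta_rot": [0,0,0.153]},{"offset": [0.22,-0.86,0],"delta_rot": [0,0,0.153]},{"offset": [0.22,-0.86,0],"delta_rot": [0,0,0.153]}]'

```text
clock: 18.92
position: [0.5312, -0.2533, 0.0861]
ee_rot: [0.097, 0.995, 0.0, -0.001]
ft_force: [-0.1, 0.8, -1.4]
grip_width: 0.245
```

```bash
python3 - <<'E'
from h import *
im,P=snap('wrist','w10.png')
np.savez('w10.npz',im=im,**P)
st()
Hh=np.array([.6512,-.3185,-.194])
tgt(*hw(-.128,.042,Hh),.0285,Hh[2]+np.pi)
E
```

```text
t 18.97 p [ 0.5317 -0.252   0.0865] yaw 2.9487 tilt [-8.0e-04  1.1e-03 -1.0e+00] F [ 0.4  0.9 -1.5] g 0.247 j [ 1.08  0.56 -0.91  1.69  0.48  1.13  1.41]
off [-0.014 -0.002  0.386] rot [ 0.001 -0.001  0.001] rows 1.4
```

View pics/w10.png

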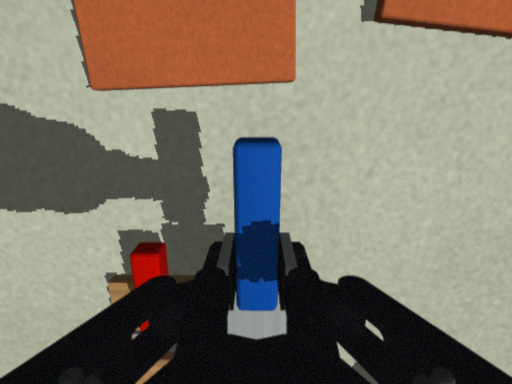

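Request:
move_arm --steps '[{"offset": [-0.012,0,0.15],"delta_rot": [0,0,0]},{"offset": [-0.012,0,0.3],"delta_rot": [0,0,0]},{"offset": [-0.012,0,0.385],"delta_rot": [0,0,0]},{"offset": [-0.012,0,0.385],"delta_rot": [0,0,0]},{"offset": [-0.012,0,0.385],"delta_rot": [0,0,0]}]'

```text
clock: 19.38
position: [0.5338, -0.252, 0.0294]
ee_rot: [0.096, 0.995, 0.001, -0.0]
ft_force: [-0.1, 0.2, -0.7]
grip_width: 0.246
```

```bash
python3 - <<'E'
from h import *
im,P=snap('scene','s11.png')
st()
Hh=np.array([.6512,-.3185,-.194])
print(wh(pose()[1],Hh))
u=proj(P,(*hw(0,0,Hh),.02)).astype(int)
c=im[u[1]-40:u[1]+40,u[0]-55:u[0]+55,::-1]
cv2.imwrite('pics/s11c.png',cv2.resize(c,None,fx=7,fy=7,interpolation=cv2.INTER_CUBIC))
tgt(*hw(-.075,.042,Hh),.0285,Hh[2]+np.pi)
E
```

```text
t 19.43 p [ 0.5344 -0.2525  0.0303] yaw 2.9492 tilt [ 6.e-04  2.e-04 -1.e+00] F [-0.6 -0.5 -1.1] g 0.243 j [ 1.04  0.63 -0.87  1.72  0.54  1.05  1.36]
(np.float64(-0.1273500826321545), np.float64(0.04228124384906336))
off [-0.349 -0.002  0.012] rot [0.    0.    0.001] rows 1.3
```

View pics/s11c.png

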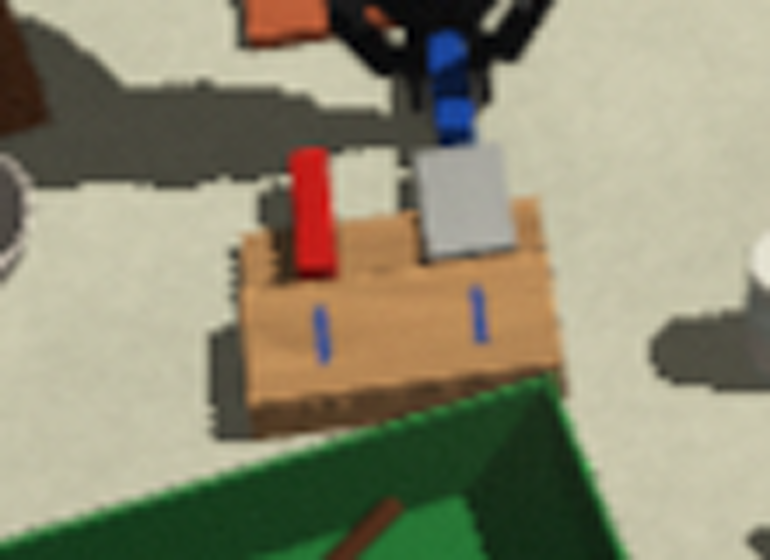

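Request:
move_arm --steps '[{"offset": [0,0,0.015],"delta_rot": [0,0,0]},{"offset": [-0.1,0,0.015],"delta_rot": [0,0,0]},{"offset": [-0.2,0,0.015],"delta_rot": [0,0,0]},{"offset": [-0.3,0,0.015],"delta_rot": [0,0,0]},{"offset": [-0.3,0,0.015],"delta_rot": [0,0,0]}]'

```text
clock: 19.85
position: [0.5807, -0.2622, 0.0287]
ee_rot: [0.097, 0.995, -0.0, 0.002]
ft_force: [-0.1, 0.1, -1.2]
grip_width: 0.244
```

```bash
python3 - <<'E'
from h import *
st()
Hh=np.array([.6512,-.3185,-.194])
print(wh(pose()[1],Hh))
E
```

```text
t 19.85 p [ 0.5807 -0.2622  0.0287] yaw 2.948 tilt [ 3.5e-03 -5.0e-04 -1.0e+00] F [-0.1  0.1 -1.2] g 0.244 j [ 0.96  0.71 -0.83  1.6   0.57  1.09  1.35]
(np.float64(-0.08000477602759615), np.float64(0.04168328786699273))
```

Request:
move_arm --steps '[{"offset": [-0.1,0,0],"delta_rot": [0,0,0]},{"offset": [-0.2,0,0],"delta_rot": [0,0,0]},{"offset": [-0.25,0,0.01],"delta_rot": [0,0,0]},{"offset": [-0.25,0,0.02],"delta_rot": [0,0,0]},{"offset": [-0.25,0,0.02],"delta_rot": [0,0,0]}]'

```text
clock: 20.27
position: [0.6153, -0.269, 0.025]
ee_rot: [0.097, 0.995, -0.0, 0.001]
ft_force: [0.5, 0.8, 1.0]
grip_width: 0.246
```

```bash
python3 - <<'E'
from h import *
st()
Hh=np.array([.6512,-.3185,-.194])
print(wh(pose()[1],Hh))
E
```

```text
t 20.27 p [ 0.6153 -0.269   0.025 ] yaw 2.948 tilt [ 1.6e-03 -2.0e-04 -1.0e+00] F [0.5 0.8 1. ] g 0.246 j [ 0.9   0.77 -0.81  1.5   0.59  1.13  1.35]
(np.float64(-0.04481475783210377), np.float64(0.04163469922358085))
```

Request:
move_arm --steps '[{"offset": [-0.015,0,0],"delta_rot": [0,0,0]},{"offset": [-0.03,0,0],"delta_rot": [0,0,0]},{"offset": [-0.03,0,0],"delta_rot": [0,0,0]},{"offset": [-0.03,0,0],"delta_rot": [0,0,0]}]'

```text
clock: 20.6
position: [0.6185, -0.2701, 0.0249]
ee_rot: [0.097, 0.995, -0.0, -0.0]
ft_force: [-2.8, 0.5, 5.6]
grip_width: 0.244
```

```bash
python3 - <<'E'
from h import *
st()
Hh=np.array([.6512,-.3185,-.194])
print(wh(pose()[1],Hh))
E
```

```text
t 20.6 p [ 0.6185 -0.2701  0.0249] yaw 2.9478 tilt [-4.e-04 -4.e-04 -1.e+00] F [-2.8  0.5  5.6] g 0.244 j [ 0.9   0.78 -0.81  1.48  0.59  1.14  1.36]
(np.float64(-0.04142124792821813), np.float64(0.04122889734503393))
```

Request:
move_arm --steps '[{"offset": [0,0,0],"delta_rot": [0,0,0]},{"offset": [0,0,0],"delta_rot": [0,0,0]},{"offset": [0,0,0],"delta_rot": [0,0,0]},{"offset": [0,0,0],"delta_rot": [0,0,0]},{"offset": [0,0,0],"delta_rot": [0,0,0]},{"offset": [0,0,0],"delta_rot": [0,0,0]}]' --hand 0

```text
clock: 21.1
position: [0.6191, -0.27, 0.0243]
ee_rot: [0.097, 0.995, -0.0, -0.0]
ft_force: [-0.3, -0.4, 0.9]
grip_width: 0.501
```

Request:
move_arm --steps '[{"offset": [0,0,-0.15],"delta_rot": [0,0,0]},{"offset": [0,0,-0.4],"delta_rot": [0,0,0]},{"offset": [0,0,-0.65],"delta_rot": [0,0,0]},{"offset": [0,0,-0.9],"delta_rot": [0,0,0]},{"offset": [0,0,-1],"delta_rot": [0,0,0]},{"offset": [0,0,-1],"delta_rot": [0,0,0]}]'

```text
clock: 21.6
position: [0.6211, -0.2702, 0.1794]
ee_rot: [0.097, 0.995, -0.001, 0.003]
ft_force: [0.1, 0.1, -0.3]
grip_width: 0.499
```

```bash
python3 - <<'E'
from h import *
st()
im,P=snap('wrist','w12.png')
np.savez('w12.npz',im=im,**P)
h=cv2.cvtColor(im,cv2.COLOR_RGB2HSV)
m=cv2.inRange(h,(3,120,60),(14,255,255)); pr(rect(P,m,.014))
E
```

```text
t 21.6 p [ 0.6211 -0.2702  0.1794] yaw 2.9478 tilt [ 0.0064 -0.0026 -1.    ] F [ 0.1  0.1 -0.3] g 0.499 j [ 0.93  0.63 -0.89  1.35  0.49  1.37  1.42]
c (0.4347 -0.4664) size 31 x 13 ang -0.464 [ 0  0 15 38]
c (0.8736 -0.4918) size 30 x 12 ang 0.884 [123 372  24  12]
```

View pics/w12.png

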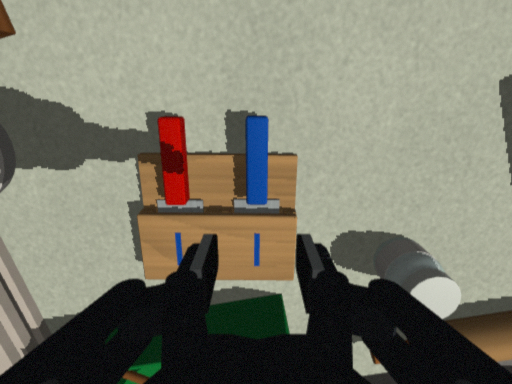

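```bash
python3 - <<'E'
from h import *
tgt(.43,-.08,.2,1.28)
tgt(.43,-.08,.2,2)
E
```

```text
off [ 1.487  1.    -0.163] rot [1.000e-03 2.000e-03 1.062e+00] rows 13.3
off [ 1.487  1.    -0.163] rot [0.    0.002 0.603] rows 7.6
```

Request:
move_arm --steps '[{"offset": [0.74,0.5,-0.16],"delta_rot": [0,0,0]},{"offset": [0.74,0.5,-0.16],"delta_rot": [0,0,0]},{"offset": [0.74,0.5,-0.16],"delta_rot": [0,0,0]},{"offset": [0.74,0.5,-0.16],"delta_rot": [0,0,0]}]' --hand 1

```text
clock: 21.98
position: [0.5214, -0.1702, 0.1973]
ee_rot: [0.094, 0.996, 0.0, -0.002]
ft_force: [1.0, 1.1, 0.6]
grip_width: 0.999
```

Request:
move_arm --steps '[{"offset": [0.74,0.5,0],"delta_rot": [0,0,0.95]},{"offset": [0.74,0.5,0],"delta_rot": [0,0,0.95]},{"offset": [0.74,0.5,0],"delta_rot": [0,0,0.95]},{"offset": [0.74,0.5,0],"delta_rot": [0,0,0.95]},{"offset": [0.74,0.5,0],"delta_rot": [0,0,0.95]},{"offset": [0.74,0.5,0],"delta_rot": [0,0,0.95]},{"offset": [0.74,0.5,0],"delta_rot": [0,0,0.95]},{"offset": [0.74,0.5,0],"delta_rot": [0,0,0.95]},{"offset": [0.74,0.5,0],"delta_rot": [0,0,0.95]},{"offset": [0.74,0.5,0],"delta_rot": [0,0,0.95]},{"offset": [0.74,0.5,0],"delta_rot": [0,0,0.95]},{"offset": [0.74,0.5,0],"delta_rot": [0,0,0.95]},{"offset": [0.74,0.5,0],"delta_rot": [0,0,0.95]},{"offset": [0.74,0.5,0],"delta_rot": [0,0,0.95]}]'

```text
clock: 23.15
position: [0.4296, -0.0802, 0.1976]
ee_rot: [0.745, 0.667, -0.0, -0.001]
ft_force: [0.9, 0.8, -0.4]
grip_width: 1.002
```

```bash
python3 - <<'E'
from h import *
st()
im,P=snap('wrist','w13.png')
np.savez('w13.npz',im=im,**P)
h=cv2.cvtColor(im,cv2.COLOR_RGB2HSV)
m=cv2.inRange(h,(3,120,60),(14,255,255)); pr(rect(P,m,.014))
tgt(.4165,-.0767,.06,1.275)
E
```

```text
t 23.15 p [ 0.4296 -0.0802  0.1976] yaw 1.4591 tilt [-1.1e-03  6.0e-04 -1.0e+00] F [ 0.9  0.8 -0.4] g 1.002 j [ 1.21 -0.01 -1.09  1.94 -0.01  1.21  0.01]
c (0.4154 -0.0757) size 139 x 55 ang 1.274 [211 104  68 125]
c (0.4179 -0.2242) size 55 x 52 ang -0.158 [238 264  44  37]
c (0.4167 -0.2962) size 68 x 40 ang 0.449 [241 306  38  34]
off [ 0.013 -0.089  0.918] rot [-0.001 -0.     0.118] rows 3.3
```

View pics/w13.png

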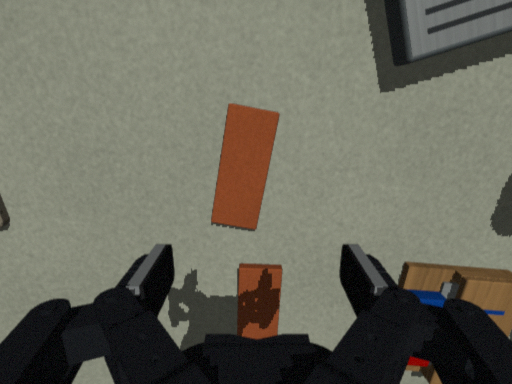

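Request:
move_arm --steps '[{"offset": [0.015,-0.09,0.25],"delta_rot": [0,0,0.118]},{"offset": [0.015,-0.09,0.5],"delta_rot": [0,0,0.118]},{"offset": [0.015,-0.09,0.75],"delta_rot": [0,0,0.118]},{"offset": [0.015,-0.09,0.92],"delta_rot": [0,0,0.118]},{"offset": [0.015,-0.09,0.92],"delta_rot": [0,0,0.118]},{"offset": [0.015,-0.09,0.92],"delta_rot": [0,0,0.118]}]'

```text
clock: 23.7
position: [0.4163, -0.0755, 0.06]
ee_rot: [0.804, 0.595, -0.0, -0.002]
ft_force: [0.9, -0.8, 0.7]
grip_width: 0.997
```

```bash
python3 - <<'E'
from h import *
st()
tgt(.4156,-.076,.0105,1.275)
E
```

```text
t 23.7 p [ 0.4163 -0.0755  0.06  ] yaw 1.2737 tilt [-0.0022  0.0025 -1.    ] F [ 0.9 -0.8  0.7] g 0.997 j [ 1.09  0.24 -1.07  2.12  0.26  0.93 -0.42]
off [-0.005 -0.003  0.33 ] rot [-0.002 -0.001 -0.001] rows 1.2
```

Request:
move_arm --steps '[{"offset": [-0.004,-0.003,0.15],"delta_rot": [0,0,0]},{"offset": [-0.004,-0.003,0.27],"delta_rot": [0,0,0]},{"offset": [-0.004,-0.003,0.33],"delta_rot": [0,0,0]},{"offset": [-0.004,-0.003,0.33],"delta_rot": [0,0,0]},{"offset": [-0.004,-0.003,0.33],"delta_rot": [0,0,0]}]'

```text
clock: 24.12
position: [0.4173, -0.0769, 0.0122]
ee_rot: [0.805, 0.594, 0.0, 0.001]
ft_force: [-0.4, 0.0, 1.0]
grip_width: 1.001
```

Request:
move_arm --steps '[{"offset": [0,0,0],"delta_rot": [0,0,0]},{"offset": [0,0,0],"delta_rot": [0,0,0]},{"offset": [0,0,0],"delta_rot": [0,0,0]},{"offset": [0,0,0],"delta_rot": [0,0,0]},{"offset": [0,0,0],"delta_rot": [0,0,0]},{"offset": [0,0,0],"delta_rot": [0,0,0]}]' --hand -1 --squeeze 50

```text
clock: 24.62
position: [0.4169, -0.0771, 0.0121]
ee_rot: [0.805, 0.593, -0.0, 0.001]
ft_force: [-5.9, 0.3, 17.1]
grip_width: 0.635
```

```bash
python3 - <<'E'
from h import *
st()
E
```

```text
t 24.62 p [ 0.4169 -0.0771  0.0121] yaw 1.2702 tilt [ 4.0e-04 -1.5e-03 -1.0e+00] F [-5.9  0.3 17.1] g 0.635 j [ 1.    0.34 -1.    2.15  0.39  0.84 -0.54]
```

Request:
move_arm --steps '[{"offset": [0,0,-0.1],"delta_rot": [0,0,0]},{"offset": [0,0,-0.3],"delta_rot": [0,0,0]},{"offset": [0,0,-0.55],"delta_rot": [0,0,0]},{"offset": [0,0,-0.8],"delta_rot": [0,0,0]},{"offset": [0,0,-1],"delta_rot": [0,0,0]},{"offset": [0,0,-1],"delta_rot": [0,0,0]}]'

```text
clock: 25.12
position: [0.4193, -0.0769, 0.1661]
ee_rot: [0.805, 0.594, 0.001, 0.004]
ft_force: [1.1, -0.7, -1.6]
grip_width: 0.638
```

```bash
python3 - <<'E'
from h import *
st()
im,P=snap('wrist','w14.png')
np.savez('w14.npz',im=im,**P)
o,p,r=pose()
h=cv2.cvtColor(im,cv2.COLOR_RGB2HSV)
m=cv2.inRange(h,(3,120,60),(14,255,255)); L=rect(P,m,p[2]+.002); pr(L)
for l in L: print(r.as_matrix().T@(np.array([l[0],l[1],p[2]])-p))
tgt(.6542,.129,.16,.184)
E
```

```text
t 25.12 p [ 0.4193 -0.0769  0.1661] yaw 1.2711 tilt [ 0.0068 -0.005  -1.    ] F [ 1.1 -0.7 -1.6] g 0.638 j [ 1.27 -0.01 -1.16  2.01 -0.01  1.13 -0.19]
c (0.4253 -0.0723) size 128 x 63 ang 1.270 [196 118 122 225]
[7.21196769e-03 5.41760053e-03 6.81459618e-06]
off [1.782 1.095 0.023] rot [ 0.004 -0.     0.691] rows 8.7
```

View pics/w14.png

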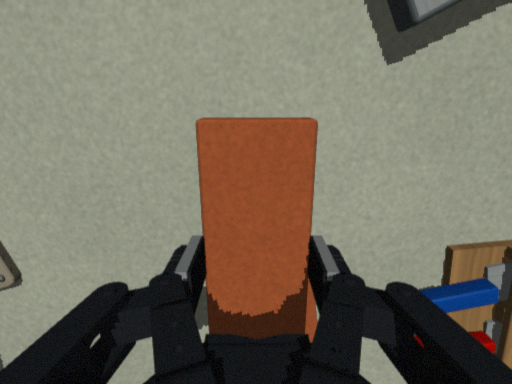

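```bash
python3 - <<'E'
from h import *
im,P=load('w14.npz')
o,p,r=pose()
for u in [(198,119),(316,119),(256,118)]:
    q=at(P,u,p[2]+.002); print((r.as_matrix().T@(q-p))*1000)
E
```

```text
[ 70.87543699 -24.75868922  -2.36703059]
[70.91827163 28.85154966 -2.06890424]
[71.33708089  1.54311669 -2.22219153]
```

Request:
move_arm --steps '[{"offset": [0.89,0.55,0],"delta_rot": [0,0,0]},{"offset": [0.89,0.55,0],"delta_rot": [0,0,0]},{"offset": [0.89,0.55,0],"delta_rot": [0,0,0]},{"offset": [0.89,0.55,0],"delta_rot": [0,0,0]}]'

```text
clock: 25.5
position: [0.5353, 0.0269, 0.1586]
ee_rot: [0.806, 0.593, -0.001, -0.001]
ft_force: [0.7, -1.1, -0.7]
grip_width: 0.632
```

Request:
move_arm --steps '[{"offset": [0.89,0.55,0],"delta_rot": [0,0,0.69]},{"offset": [0.89,0.55,0],"delta_rot": [0,0,0.69]},{"offset": [0.89,0.55,0],"delta_rot": [0,0,0.69]},{"offset": [0.89,0.55,0],"delta_rot": [0,0,0.69]},{"offset": [0.89,0.55,0],"delta_rot": [0,0,0.69]},{"offset": [0.89,0.55,0],"delta_rot": [0,0,0.69]},{"offset": [0.89,0.55,0],"delta_rot": [0,0,0.69]},{"offset": [0.89,0.55,0],"delta_rot": [0,0,0.69]},{"offset": [0.89,0.55,0],"delta_rot": [0,0,0.69]},{"offset": [0.89,0.55,0],"delta_rot": [0,0,0.69]},{"offset": [0.89,0.55,0],"delta_rot": [0,0,0.69]}]'

```text
clock: 26.42
position: [0.6524, 0.1295, 0.1591]
ee_rot: [0.995, 0.095, -0.001, 0.0]
ft_force: [0.5, -0.3, -2.3]
grip_width: 0.634
```

```bash
python3 - <<'E'
from h import *
st()
im,P=snap('wrist','w15.png')
np.savez('w15.npz',im=im,**P)
tgt(.6532,.1288,.07,.184)
E
```

```text
t 26.42 p [0.6524 0.1295 0.1591] yaw 0.19 tilt [-2.1e-03 -9.0e-04 -1.0e+00] F [ 0.5 -0.3 -2.3] g 0.634 j [ 0.29  0.6  -0.8   1.41  0.43  1.32 -1.92]
off [0.005 0.005 0.596] rot [0.    0.001 0.004] rows 2.1
```

View pics/w15.png

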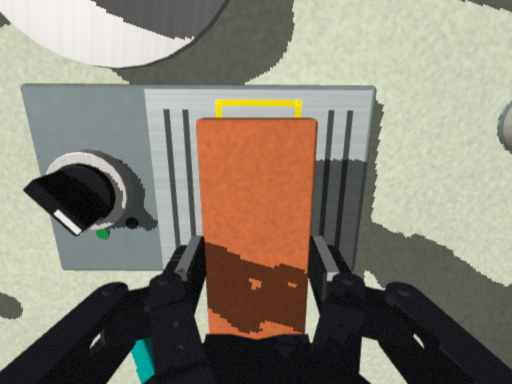

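```bash
python3 - <<'E'
from h import *
im,P=load('w15.npz')
cv2.imwrite('pics/d15.png',cv2.resize(im[130:260,10:170,::-1],None,fx=4.5,fy=4.5,interpolation=cv2.INTER_CUBIC))
d=np.array([.6268,.2772]);w=.184
for z in (.096,.086):
  for dial in (0,1.4):
    a=w+np.pi+.7-dial
    print(z,dial,[proj(P,(*(d+k*.025*np.array([np.cos(a),np.sin(a)])),z)).round() for k in(-1,1)])
E
```

```text
0.096 0 [array([ 24., 184.]), array([ 79., 233.])]
0.096 1.4 [array([ 69., 184.]), array([ 36., 233.])]
0.086 0 [array([ 34., 180.]), array([ 86., 227.])]
0.086 1.4 [array([ 78., 180.]), array([ 45., 227.])]
```

View pics/d15.png

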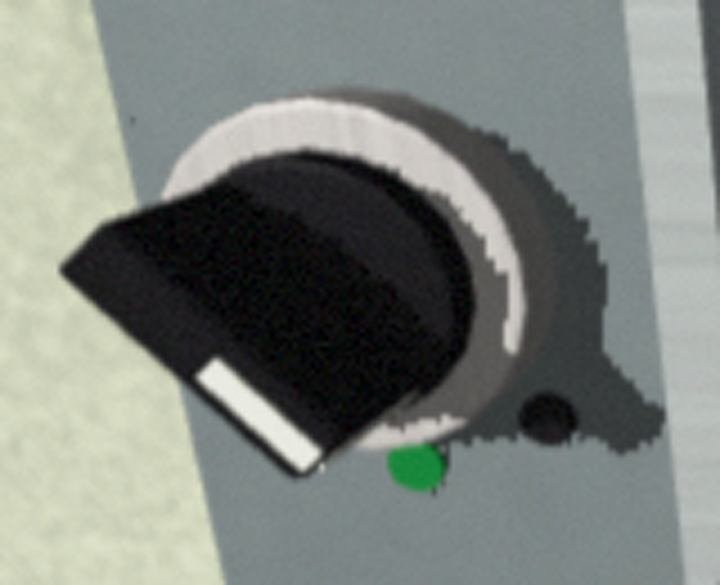

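Request:
move_arm --steps '[{"offset": [0.005,0.005,0.2],"delta_rot": [0,0,0.004]},{"offset": [0.005,0.005,0.4],"delta_rot": [0,0,0.004]},{"offset": [0.005,0.005,0.55],"delta_rot": [0,0,0.004]},{"offset": [0.005,0.005,0.66],"delta_rot": [0,0,0.004]},{"offset": [0.005,0.005,0.66],"delta_rot": [0,0,0.004]},{"offset": [0.005,0.005,0.66],"delta_rot": [0,0,0.004]}]'

```text
clock: 26.97
position: [0.6533, 0.1287, 0.061]
ee_rot: [0.996, 0.091, -0.001, -0.0]
ft_force: [-0.3, 0.8, -1.2]
grip_width: 0.634
```

```bash
python3 - <<'E'
from h import *
st()
tgt(.6532,.1288,.0525,.184)
E
```

```text
t 26.97 p [0.6533 0.1287 0.061 ] yaw 0.182 tilt [-2.e-03 -1.e-04 -1.e+00] F [-0.3  0.8 -1.2] g 0.634 j [ 0.27  0.69 -0.76  1.49  0.5   1.16 -1.97]
off [-0.    -0.001  0.057] rot [-0.     0.001 -0.001] rows 0.2
```

Request:
move_arm --steps '[{"offset": [0,0,0.025],"delta_rot": [0,0,0]},{"offset": [0,0,0.045],"delta_rot": [0,0,0]},{"offset": [0,0,0.057],"delta_rot": [0,0,0]},{"offset": [0,0,0.057],"delta_rot": [0,0,0]}]'

```text
clock: 27.3
position: [0.6541, 0.1287, 0.0535]
ee_rot: [0.996, 0.09, 0.0, 0.0]
ft_force: [-0.3, -0.5, -2.5]
grip_width: 0.633
```

```bash
python3 - <<'E'
from h import *
st()
E
```

```text
t 27.3 p [0.6541 0.1287 0.0535] yaw 0.1803 tilt [ 4.e-04 -2.e-04 -1.e+00] F [-0.3 -0.5 -2.5] g 0.633 j [ 0.26  0.7  -0.75  1.5   0.51  1.15 -1.97]
```

Request:
move_arm --steps '[{"offset": [0,0,0.01],"delta_rot": [0,0,0]},{"offset": [0,0,0.014],"delta_rot": [0,0,0]},{"offset": [0,0,0.014],"delta_rot": [0,0,0]}]'

```text
clock: 27.55
position: [0.6543, 0.1289, 0.0524]
ee_rot: [0.996, 0.09, 0.001, 0.0]
ft_force: [-1.9, -1.0, 5.4]
grip_width: 0.638
```

Request:
move_arm --steps '[{"offset": [0,0,0],"delta_rot": [0,0,0]},{"offset": [0,0,0],"delta_rot": [0,0,0]},{"offset": [0,0,0],"delta_rot": [0,0,0]},{"offset": [0,0,0],"delta_rot": [0,0,0]},{"offset": [0,0,0],"delta_rot": [0,0,0]}]' --hand 1

```text
clock: 27.97
position: [0.654, 0.1288, 0.0512]
ee_rot: [0.996, 0.09, 0.0, 0.0]
ft_force: [-0.1, -1.2, 0.2]
grip_width: 1.0
```

Request:
move_arm --steps '[{"offset": [0,0,-0.15],"delta_rot": [0,0,0]},{"offset": [0,0,-0.4],"delta_rot": [0,0,0]},{"offset": [0,0,-0.65],"delta_rot": [0,0,0]},{"offset": [0,0,-0.9],"delta_rot": [0,0,0]},{"offset": [0,0,-1],"delta_rot": [0,0,0]},{"offset": [0,0,-1],"delta_rot": [0,0,0]}]'

```text
clock: 28.47
position: [0.6556, 0.1299, 0.2063]
ee_rot: [0.996, 0.09, 0.004, -0.0]
ft_force: [0.3, 0.7, -0.3]
grip_width: 1.005
```

```bash
python3 - <<'E'
from h import *
st()
im,P=snap('wrist','w16.png')
np.savez('w16.npz',im=im,**P)
h=cv2.cvtColor(im,cv2.COLOR_RGB2HSV)
m=cv2.inRange(h,(3,120,60),(14,255,255)); pr(rect(P,m,.054))
tgt(.42,-.25,.2,1.42)
E
```

```text
t 28.47 p [0.6556 0.1299 0.2063] yaw 0.1801 tilt [ 0.007   0.0015 -1.    ] F [ 0.3  0.7 -0.3] g 1.005 j [ 0.29  0.57 -0.82  1.35  0.41  1.39 -1.91]
c (0.6561 0.1294) size 136 x 55 ang 0.181 [229 113  57 129]
off [-1.993  2.207  0.016] rot [ 0.002 -0.002 -0.789] rows 10.7
```

View pics/w16.png

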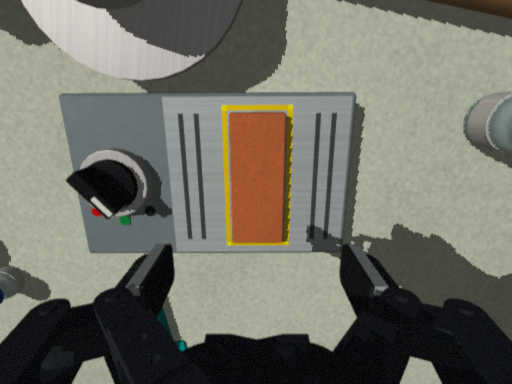

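Request:
move_arm --steps '[{"offset": [-0.66,0.74,0],"delta_rot": [0,0,0]},{"offset": [-0.66,0.74,0],"delta_rot": [0,0,0]},{"offset": [-0.66,0.74,0],"delta_rot": [0,0,0]},{"offset": [-0.66,0.74,0],"delta_rot": [0,0,0]}]'

```text
clock: 28.85
position: [0.5739, -0.0026, 0.1992]
ee_rot: [0.996, 0.088, -0.002, 0.001]
ft_force: [0.8, -0.5, 0.0]
grip_width: 0.998
```

Request:
move_arm --steps '[{"offset": [-0.66,0.74,0],"delta_rot": [0,0,0]},{"offset": [-0.66,0.74,0],"delta_rot": [0,0,0]},{"offset": [-0.66,0.74,0],"delta_rot": [0,0,0]},{"offset": [-0.66,0.74,0],"delta_rot": [0,0,0]}]'

```text
clock: 29.18
position: [0.4957, -0.1295, 0.1996]
ee_rot: [0.996, 0.088, -0.002, 0.0]
ft_force: [0.4, -0.3, -1.1]
grip_width: 0.995
```

Request:
move_arm --steps '[{"offset": [-0.66,0.74,0],"delta_rot": [0,0,-0.79]},{"offset": [-0.66,0.74,0],"delta_rot": [0,0,-0.79]},{"offset": [-0.66,0.74,0],"delta_rot": [0,0,-0.79]},{"offset": [-0.66,0.74,0],"delta_rot": [0,0,-0.79]},{"offset": [-0.66,0.74,0],"delta_rot": [0,0,-0.79]},{"offset": [-0.66,0.74,0],"delta_rot": [0,0,-0.79]},{"offset": [-0.66,0.74,0],"delta_rot": [0,0,-0.79]},{"offset": [-0.66,0.74,0],"delta_rot": [0,0,-0.79]},{"offset": [-0.66,0.74,0],"delta_rot": [0,0,-0.79]},{"offset": [-0.66,0.74,0],"delta_rot": [0,0,-0.79]},{"offset": [-0.66,0.74,0],"delta_rot": [0,0,-0.79]},{"offset": [-0.66,0.74,0],"delta_rot": [0,0,-0.79]}]'

```text
clock: 30.18
position: [0.4206, -0.2519, 0.2]
ee_rot: [0.757, 0.653, -0.0, -0.001]
ft_force: [-0.4, -0.7, -0.3]
grip_width: 0.996
```

```bash
python3 - <<'E'
from h import *
st()
im,P=snap('wrist','w17.png')
np.savez('w17.npz',im=im,**P)
h=cv2.cvtColor(im,cv2.COLOR_RGB2HSV)
m=cv2.inRange(h,(3,120,60),(14,255,255)); L=rect(P,m,.014); pr(L)
L=[l for l in L if abs(l[2]-139)<5][0]
tgt(L[0],L[1],.06,L[4])
E
```

```text
t 30.18 p [ 0.4206 -0.2519  0.2   ] yaw 1.4242 tilt [-0.0015  0.0013 -1.    ] F [-0.4 -0.7 -0.3] g 0.996 j [ 1.24  0.14 -0.84  1.82  0.11  1.23  0.22]
c (0.4107 -0.2735) size 139 x 55 ang 1.416 [226 131  50 115]
c (0.4083 -0.4745) size 66 x 23 ang 0.030 [248 320  48  19]
off [-0.153 -0.043  0.934] rot [-0.001 -0.001  0.002] rows 3.4
```

View pics/w17.png

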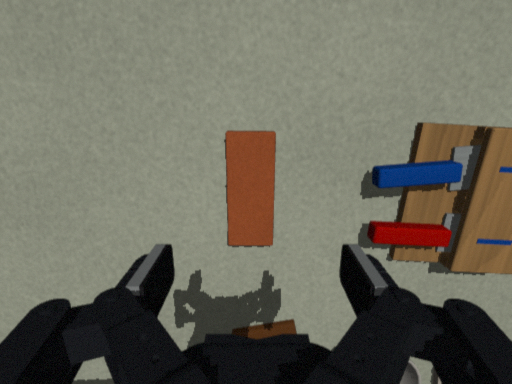

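Request:
move_arm --steps '[{"offset": [-0.15,-0.043,0.25],"delta_rot": [0,0,0]},{"offset": [-0.15,-0.043,0.5],"delta_rot": [0,0,0]},{"offset": [-0.15,-0.043,0.75],"delta_rot": [0,0,0]},{"offset": [-0.15,-0.043,0.93],"delta_rot": [0,0,0]},{"offset": [-0.15,-0.043,0.93],"delta_rot": [0,0,0]},{"offset": [-0.15,-0.043,0.93],"delta_rot": [0,0,0]}]'

```text
clock: 30.73
position: [0.411, -0.2724, 0.061]
ee_rot: [0.758, 0.652, 0.0, -0.002]
ft_force: [0.2, -0.4, 1.1]
grip_width: 0.998
```

```bash
python3 - <<'E'
from h import *
st()
tgt(.4107,-.2735,.011,1.416)
E
```

```text
t 30.73 p [ 0.411  -0.2724  0.061 ] yaw 1.4196 tilt [-0.002   0.0026 -1.    ] F [ 0.2 -0.4  1.1] g 0.998 j [ 1.18  0.33 -0.77  1.96  0.28  0.96  0.12]
off [-0.008 -0.     0.333] rot [-0.002 -0.001  0.002] rows 1.2
```

Request:
move_arm --steps '[{"offset": [-0.008,0,0.15],"delta_rot": [0,0,0.002]},{"offset": [-0.008,0,0.27],"delta_rot": [0,0,0.002]},{"offset": [-0.008,0,0.325],"delta_rot": [0,0,0.002]},{"offset": [-0.008,0,0.325],"delta_rot": [0,0,0.002]},{"offset": [-0.008,0,0.325],"delta_rot": [0,0,0.002]}]'

```text
clock: 31.15
position: [0.4123, -0.2749, 0.0144]
ee_rot: [0.759, 0.651, 0.0, 0.001]
ft_force: [0.3, -1.3, 0.1]
grip_width: 1.005
```

Request:
move_arm --steps '[{"offset": [0,0,0],"delta_rot": [0,0,0]},{"offset": [0,0,0],"delta_rot": [0,0,0]},{"offset": [0,0,0],"delta_rot": [0,0,0]},{"offset": [0,0,0],"delta_rot": [0,0,0]},{"offset": [0,0,0],"delta_rot": [0,0,0]},{"offset": [0,0,0],"delta_rot": [0,0,0]}]' --hand -1 --squeeze 50

```text
clock: 31.65
position: [0.4119, -0.275, 0.0144]
ee_rot: [0.759, 0.651, -0.0, 0.001]
ft_force: [-4.5, 2.1, 13.8]
grip_width: 0.629
```

```bash
python3 - <<'E'
from h import *
st()
E
```

```text
t 31.65 p [ 0.4119 -0.275   0.0144] yaw 1.4177 tilt [ 4.0e-04 -1.5e-03 -1.0e+00] F [-4.5  2.1 13.8] g 0.629 j [ 1.14  0.41 -0.73  1.98  0.36  0.88  0.06]
```

Request:
move_arm --steps '[{"offset": [0,0,-0.1],"delta_rot": [0,0,0]},{"offset": [0,0,-0.3],"delta_rot": [0,0,0]},{"offset": [0,0,-0.55],"delta_rot": [0,0,0]},{"offset": [0,0,-0.8],"delta_rot": [0,0,0]},{"offset": [0,0,-1],"delta_rot": [0,0,0]},{"offset": [0,0,-1],"delta_rot": [0,0,0]},{"offset": [0,0,-1],"delta_rot": [0,0,0]}]'

```text
clock: 32.23
position: [0.4122, -0.2751, 0.1647]
ee_rot: [0.759, 0.651, -0.0, 0.002]
ft_force: [-0.7, -0.2, -2.0]
grip_width: 0.625
```

```bash
python3 - <<'E'
from h import *
st()
im,P=snap('wrist','w18.png')
np.savez('w18.npz',im=im,**P)
o,p,r=pose()
tgt(.654,.129,.16,.181)
tgt(.654,.129,.16,1.416)
E
```

```text
t 32.23 p [ 0.4122 -0.2751  0.1647] yaw 1.4175 tilt [ 0.0022 -0.0031 -1.    ] F [-0.7 -0.2 -2. ] g 0.625 j [ 1.26  0.19 -0.82  1.86  0.15  1.16  0.23]
off [2.907 1.188 0.018] rot [0.001 0.    0.787] rows 11.3
off [2.907 1.188 0.018] rot [0.    0.001 0.001] rows 11.3
```

View pics/w18.png

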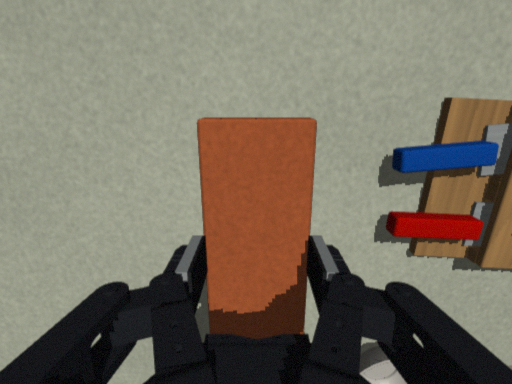

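Request:
move_arm --steps '[{"offset": [0.97,0.4,0],"delta_rot": [0,0,0]},{"offset": [0.97,0.4,0],"delta_rot": [0,0,0]},{"offset": [0.97,0.4,0],"delta_rot": [0,0,0]},{"offset": [0.97,0.4,0],"delta_rot": [0,0,0]}]'

```text
clock: 32.62
position: [0.4932, -0.1365, 0.1616]
ee_rot: [0.759, 0.652, -0.0, -0.001]
ft_force: [1.2, -0.1, -1.7]
grip_width: 0.629
```

Request:
move_arm --steps '[{"offset": [0.97,0.4,0],"delta_rot": [0,0,0]},{"offset": [0.97,0.4,0],"delta_rot": [0,0,0]},{"offset": [0.97,0.4,0],"delta_rot": [0,0,0]},{"offset": [0.97,0.4,0],"delta_rot": [0,0,0]}]'

```text
clock: 32.95
position: [0.5744, -0.0017, 0.1611]
ee_rot: [0.758, 0.652, -0.0, -0.001]
ft_force: [0.6, 0.0, -1.3]
grip_width: 0.629
```

Request:
move_arm --steps '[{"offset": [0.97,0.39,0],"delta_rot": [0,0,0.787]},{"offset": [0.97,0.39,0],"delta_rot": [0,0,0.787]},{"offset": [0.97,0.39,0],"delta_rot": [0,0,0.787]},{"offset": [0.97,0.39,0],"delta_rot": [0,0,0.787]},{"offset": [0.97,0.39,0],"delta_rot": [0,0,0.787]},{"offset": [0.97,0.39,0],"delta_rot": [0,0,0.787]},{"offset": [0.97,0.39,0],"delta_rot": [0,0,0.787]},{"offset": [0.97,0.39,0],"delta_rot": [0,0,0.787]},{"offset": [0.97,0.39,0],"delta_rot": [0,0,0.787]},{"offset": [0.97,0.39,0],"delta_rot": [0,0,0.787]},{"offset": [0.97,0.39,0],"delta_rot": [0,0,0.787]},{"offset": [0.97,0.39,0],"delta_rot": [0,0,0.787]}]'

```text
clock: 33.95
position: [0.6536, 0.1297, 0.1612]
ee_rot: [0.996, 0.093, -0.001, 0.0]
ft_force: [-0.7, 0.2, -2.4]
grip_width: 0.626
```

```bash
python3 - <<'E'
from h import *
st()
im,P=snap('wrist','w19.png')
np.savez('w19.npz',im=im,**P)
o,p,r=pose()
for u in [(198,119),(316,119),(256,118)]:
    q=at(P,u,p[2]+.0005); print((r.as_matrix().T@(q-p))*1000)
tgt(.6543,.129,.075,.181)
E
```

```text
t 33.95 p [0.6536 0.1297 0.1612] yaw 0.1858 tilt [-2.4e-03 -8.0e-04 -1.0e+00] F [-0.7  0.2 -2.4] g 0.626 j [ 0.19  0.56 -0.65  1.41  0.34  1.29 -1.87]
[ 70.33677746 -26.39294645  -0.64998795]
[70.29827137 26.6327553  -0.63809257]
[70.75369052 -0.32948414 -0.64503402]
off [0.004 0.006 0.577] rot [0.    0.001 0.003] rows 2.1
```

View pics/w19.png

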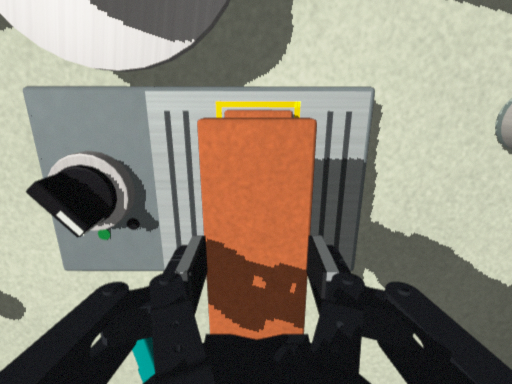

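Request:
move_arm --steps '[{"offset": [0.004,0.006,0.2],"delta_rot": [0,0,0.003]},{"offset": [0.004,0.006,0.4],"delta_rot": [0,0,0.003]},{"offset": [0.004,0.006,0.52],"delta_rot": [0,0,0.003]},{"offset": [0.004,0.006,0.57],"delta_rot": [0,0,0.003]},{"offset": [0.004,0.006,0.57],"delta_rot": [0,0,0.003]},{"offset": [0.004,0.006,0.57],"delta_rot": [0,0,0.003]}]'

```text
clock: 34.5
position: [0.6554, 0.1292, 0.078]
ee_rot: [0.996, 0.089, 0.0, -0.0]
ft_force: [0.7, 0.2, -1.4]
grip_width: 0.626
```

```bash
python3 - <<'E'
from h import *
st()
tgt(.6543,.129,.068,.181)
E
```

```text
t 34.5 p [0.6554 0.1292 0.078 ] yaw 0.1784 tilt [ 2.e-04  4.e-04 -1.e+00] F [ 0.7  0.2 -1.4] g 0.626 j [ 0.18  0.63 -0.62  1.48  0.39  1.15 -1.9 ]
off [-0.007 -0.     0.067] rot [-0.    -0.    -0.002] rows 0.2
```

Request:
move_arm --steps '[{"offset": [-0.006,0,0.03],"delta_rot": [0,0,0]},{"offset": [-0.006,0,0.055],"delta_rot": [0,0,0]},{"offset": [-0.006,0,0.065],"delta_rot": [0,0,0]},{"offset": [-0.006,0,0.065],"delta_rot": [0,0,0]},{"offset": [-0.006,0,0.065],"delta_rot": [0,0,0]}]'

```text
clock: 34.92
position: [0.6546, 0.1289, 0.0687]
ee_rot: [0.996, 0.088, 0.001, 0.0]
ft_force: [-2.9, -0.9, 5.0]
grip_width: 0.631
```

```bash
python3 - <<'E'
from h import *
st()
E
```

```text
t 34.92 p [0.6546 0.1289 0.0687] yaw 0.1772 tilt [ 1.2e-03 -1.0e-04 -1.0e+00] F [-2.9 -0.9  5. ] g 0.631 j [ 0.18  0.64 -0.62  1.49  0.39  1.14 -1.91]
```

Contact made with the first tile (5 N up). Release and rise.

Request:
move_arm --steps '[{"offset": [0,0,0],"delta_rot": [0,0,0]},{"offset": [0,0,0],"delta_rot": [0,0,0]},{"offset": [0,0,0],"delta_rot": [0,0,0]},{"offset": [0,0,0],"delta_rot": [0,0,0]},{"offset": [0,0,0],"delta_rot": [0,0,0]},{"offset": [0,0,0],"delta_rot": [0,0,0]}]' --hand 1

```text
clock: 35.42
position: [0.6542, 0.1288, 0.0676]
ee_rot: [0.996, 0.088, -0.0, 0.0]
ft_force: [0.1, -0.3, -0.5]
grip_width: 1.0
```

Request:
move_arm --steps '[{"offset": [0,0,-0.15],"delta_rot": [0,0,0]},{"offset": [0,0,-0.4],"delta_rot": [0,0,0]},{"offset": [0,0,-0.65],"delta_rot": [0,0,0]},{"offset": [0,0,-0.9],"delta_rot": [0,0,0]},{"offset": [0,0,-1],"delta_rot": [0,0,0]},{"offset": [0,0,-1],"delta_rot": [0,0,0]},{"offset": [0,0,-1],"delta_rot": [0,0,0]}]'

```text
clock: 36.0
position: [0.6546, 0.129, 0.2185]
ee_rot: [0.996, 0.088, 0.001, 0.0]
ft_force: [-0.6, 0.3, -0.5]
grip_width: 1.002
```

```bash
python3 - <<'E'
from h import *
st()
im,P=snap('wrist','w20.png')
np.savez('w20.npz',im=im,**P)
h=cv2.cvtColor(im,cv2.COLOR_RGB2HSV)
m=cv2.inRange(h,(3,120,60),(14,255,255)); pr(rect(P,m,.068))
cv2.imwrite('pics/w20c.png',cv2.resize(im[80:270,50:370,::-1],None,fx=2.5,fy=2.5,interpolation=cv2.INTER_CUBIC))
im,P=snap('scene','s20.png')
cv2.imwrite('pics/s20c.png',cv2.resize(im[130:260,90:370,::-1],None,fx=2.8,fy=2.8,interpolation=cv2.INTER_CUBIC))
E
```

```text
t 36.0 p [0.6546 0.129  0.2185] yaw 0.1769 tilt [ 1.7e-03  1.0e-04 -1.0e+00] F [-0.6  0.3 -0.5] g 1.002 j [ 0.19  0.52 -0.66  1.34  0.31  1.39 -1.85]
c (0.6565 0.1294) size 137 x 55 ang 0.177 [228 110  58 131]
```

View pics/w20c.png

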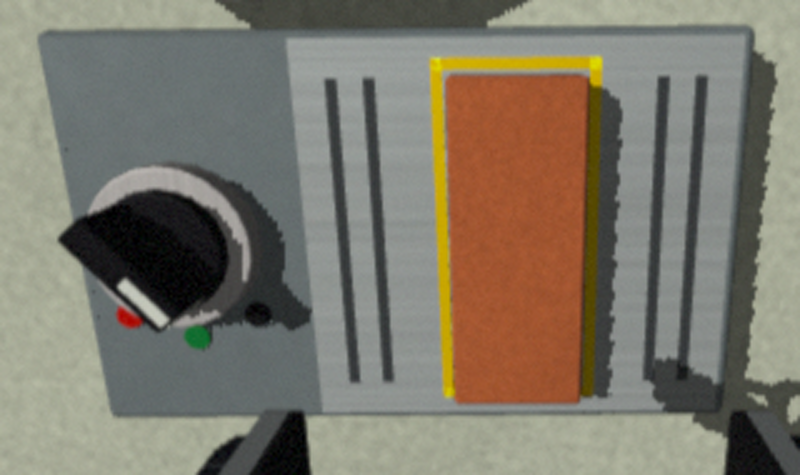

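View pics/s20c.png

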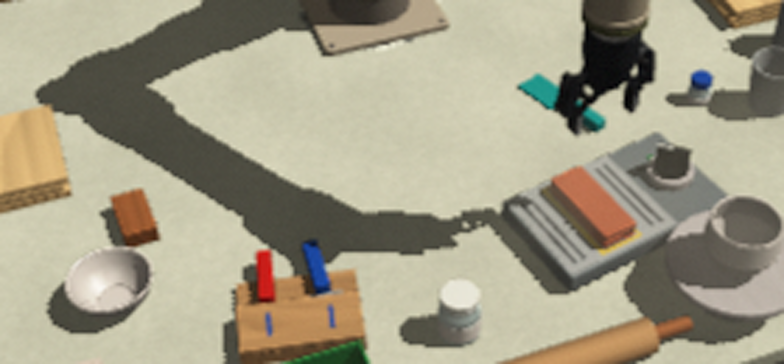

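```bash
python3 - <<'E'
from h import *
tgt(.627,.2768,.2,.884)
E
```

```text
off [-1.000e-03 -1.004e+00  1.080e-01] rot [-0.     0.001 -0.45 ] rows 5.7
```

Request:
move_arm --steps '[{"offset": [0,-1,0.1],"delta_rot": [0,0,-0.45]},{"offset": [0,-1,0.1],"delta_rot": [0,0,-0.45]},{"offset": [0,-1,0.1],"delta_rot": [0,0,-0.45]},{"offset": [0,-1,0.1],"delta_rot": [0,0,-0.45]},{"offset": [0,-1,0.1],"delta_rot": [0,0,-0.45]},{"offset": [0,-1,0.1],"delta_rot": [0,0,-0.45]},{"offset": [0,-1,0.1],"delta_rot": [0,0,-0.45]},{"offset": [0,-1,0.1],"delta_rot": [0,0,-0.45]},{"offset": [0,-1,0.1],"delta_rot": [0,0,-0.45]}]'

```text
clock: 36.85
position: [0.6278, 0.2758, 0.2018]
ee_rot: [0.905, 0.426, -0.001, 0.0]
ft_force: [0.4, 0.4, 0.4]
grip_width: 0.998
```

```bash
python3 - <<'E'
from h import *
st()
im,P=snap('wrist','w21.png')
np.savez('w21.npz',im=im,**P)
for k in (-1,0,1): print(proj(P,(.627+k*.025*np.cos(.884),.2768+k*.025*np.sin(.884),.096)))
cv2.imwrite('pics/w21c.png',cv2.resize(im[100:250,180:340,::-1],None,fx=4,fy=4,interpolation=cv2.INTER_CUBIC))
tgt(.627,.2768,.085,.884)
E
```

```text
t 36.85 p [0.6278 0.2758 0.2018] yaw 0.8802 tilt [-1.e-03 -6.e-04 -1.e+00] F [0.4 0.4 0.4] g 0.998 j [ 0.04  0.61 -0.8   1.29  0.43  1.41 -1.43]
[254.69054801 220.30941534]
[254.52000507 194.00110734]
[254.33894182 166.06991642]
off [ 0.002 -0.009  0.781] rot [-0.     0.001 -0.002] rows 2.8
```

View pics/w21c.png

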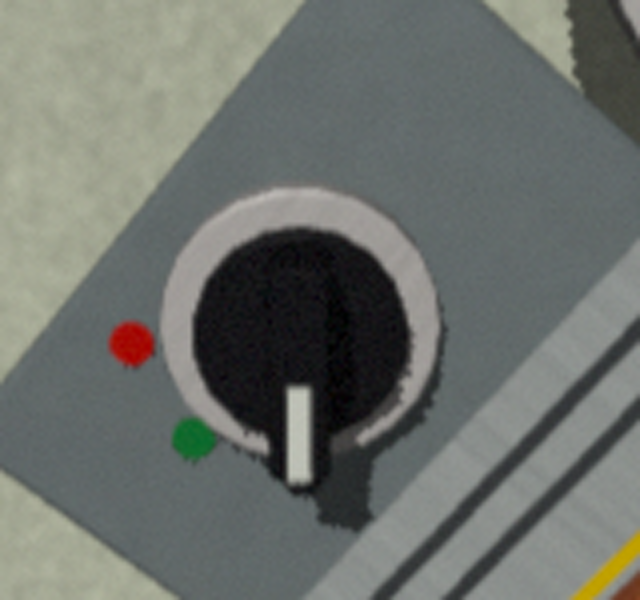

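Request:
move_arm --steps '[{"offset": [0.002,-0.008,0.25],"delta_rot": [0,0,0]},{"offset": [0.002,-0.008,0.5],"delta_rot": [0,0,0]},{"offset": [0.002,-0.008,0.68],"delta_rot": [0,0,0]},{"offset": [0.002,-0.008,0.77],"delta_rot": [0,0,0]},{"offset": [0.002,-0.008,0.77],"delta_rot": [0,0,0]},{"offset": [0.002,-0.008,0.77],"delta_rot": [0,0,0]}]'

```text
clock: 37.4
position: [0.6273, 0.2775, 0.0879]
ee_rot: [0.904, 0.427, 0.0, -0.0]
ft_force: [0.1, 0.2, -0.1]
grip_width: 1.001
```

Request:
move_arm --steps '[{"offset": [0,0,0],"delta_rot": [0,0,0]},{"offset": [0,0,0],"delta_rot": [0,0,0]},{"offset": [0,0,0],"delta_rot": [0,0,0]},{"offset": [0,0,0],"delta_rot": [0,0,0]},{"offset": [0,0,0],"delta_rot": [0,0,0]},{"offset": [0,0,0],"delta_rot": [0,0,0]},{"offset": [0,0,0],"delta_rot": [0,0,0]},{"offset": [0,0,0],"delta_rot": [0,0,0]},{"offset": [0,0,0],"delta_rot": [0,0,0]},{"offset": [0,0,0],"delta_rot": [0,0,0]}]' --hand -1 --squeeze 60

```text
clock: 38.23
position: [0.627, 0.2778, 0.0875]
ee_rot: [0.904, 0.428, 0.0, -0.0]
ft_force: [-2.3, 0.7, 5.4]
grip_width: 0.147
```

```bash
python3 - <<'E'
from h import *
st()
E
```

```text
t 38.23 p [0.627  0.2778 0.0875] yaw 0.8841 tilt [ 1.e-04  2.e-04 -1.e+00] F [-2.3  0.7  5.4] g 0.147 j [ 0.03  0.7  -0.76  1.41  0.5   1.22 -1.47]
```

Request:
move_arm --steps '[{"offset": [0,0,0.03],"delta_rot": [0,0,0]},{"offset": [0,0,0.06],"delta_rot": [0,0,0]},{"offset": [0,0,0.074],"delta_rot": [0,0,0]},{"offset": [0,0,0.074],"delta_rot": [0,0,0]},{"offset": [0,0,0.074],"delta_rot": [0,0,0]}]'

```text
clock: 38.65
position: [0.6271, 0.2778, 0.0777]
ee_rot: [0.904, 0.428, 0.0, 0.0]
ft_force: [-6.5, -2.7, 14.9]
grip_width: 0.146
```

```bash
python3 - <<'E'
from h import *
st()
E
```

```text
t 38.65 p [0.6271 0.2778 0.0777] yaw 0.884 tilt [ 7.e-04  1.e-04 -1.e+00] F [-6.5 -2.7 14.9] g 0.146 j [ 0.03  0.71 -0.76  1.42  0.5   1.21 -1.48]
```

Request:
move_arm --steps '[{"offset": [0,0,0],"delta_rot": [0,0,0.07]},{"offset": [0,0,0],"delta_rot": [0,0,0.14]},{"offset": [0,0,0],"delta_rot": [0,0,0.21]},{"offset": [0,0,0],"delta_rot": [0,0,0.28]},{"offset": [0,0,0],"delta_rot": [0,0,0.35]},{"offset": [0,0,0],"delta_rot": [0,0,0.42]},{"offset": [0,0,0],"delta_rot": [0,0,0.446]},{"offset": [0,0,0],"delta_rot": [0,0,0.446]},{"offset": [0,0,0],"delta_rot": [0,0,0.446]}]'

```text
clock: 39.4
position: [0.6277, 0.2767, 0.0777]
ee_rot: [0.996, 0.091, 0.001, 0.001]
ft_force: [-5.3, -4.1, 15.6]
grip_width: 0.148
```

```bash
python3 - <<'E'
from h import *
st()
E
```

```text
t 39.4 p [0.6277 0.2767 0.0777] yaw 0.1821 tilt [ 0.0014 -0.0014 -1.    ] F [-5.3 -4.1 15.6] g 0.148 j [-0.05  0.67 -0.63  1.43  0.41  1.18 -2.12]
```

Request:
move_arm --steps '[{"offset": [0,0,-0.04],"delta_rot": [0,0,0]},{"offset": [0,0,-0.074],"delta_rot": [0,0,0]},{"offset": [0,0,-0.074],"delta_rot": [0,0,0]}]'

```text
clock: 39.65
position: [0.6276, 0.2766, 0.0874]
ee_rot: [0.996, 0.091, 0.0, 0.0]
ft_force: [-2.0, -2.4, 5.3]
grip_width: 0.143
```

Request:
move_arm --steps '[{"offset": [0,0,0],"delta_rot": [0,0,0]},{"offset": [0,0,0],"delta_rot": [0,0,0]},{"offset": [0,0,0],"delta_rot": [0,0,0]},{"offset": [0,0,0],"delta_rot": [0,0,0]},{"offset": [0,0,0],"delta_rot": [0,0,0]},{"offset": [0,0,0],"delta_rot": [0,0,0]},{"offset": [0,0,0],"delta_rot": [0,0,0]},{"offset": [0,0,0],"delta_rot": [0,0,0]}]' --hand 1

```text
clock: 40.32
position: [0.6271, 0.2775, 0.0872]
ee_rot: [0.996, 0.092, 0.0, 0.0]
ft_force: [0.4, -0.4, -0.2]
grip_width: 1.0
```

Request:
move_arm --steps '[{"offset": [0,0,-0.25],"delta_rot": [0,0,0]},{"offset": [0,0,-0.5],"delta_rot": [0,0,0]},{"offset": [0,0,-0.75],"delta_rot": [0,0,0]},{"offset": [0,0,-1],"delta_rot": [0,0,0]},{"offset": [0,0,-1],"delta_rot": [0,0,0]},{"offset": [0,0,-1],"delta_rot": [0,0,0]}]'

```text
clock: 40.82
position: [0.6279, 0.2782, 0.2401]
ee_rot: [0.996, 0.091, 0.002, -0.001]
ft_force: [-0.5, -0.4, -1.0]
grip_width: 1.003
```

```bash
python3 - <<'E'
from h import *
st()
im,P=snap('wrist','w22.png')
np.savez('w22.npz',im=im,**P)
for d in (0,.7): print([proj(P,(.627+.025*np.cos(.184+np.pi+.7-d),.2768+.025*np.sin(.184+np.pi+.7-d),z)).round(1) for z in (.096,.086)])
h=cv2.cvtColor(im,cv2.COLOR_RGB2HSV)
m=cv2.inRange(h,(3,120,60),(14,255,255)); pr(rect(P,m,.068))
im,P=snap('top','t22.png')
cv2.imwrite('pics/t22c.png',cv2.resize(im[80:300,130:450,::-1],None,fx=2.5,fy=2.5,interpolation=cv2.INTER_CUBIC))
cv2.imwrite('pics/t22h.png',cv2.resize(im[140:220,305:385,::-1],None,fx=7,fy=7,interpolation=cv2.INTER_CUBIC))
E
```

```text
t 40.82 p [0.6279 0.2782 0.2401] yaw 0.1832 tilt [ 0.0044  0.0019 -1.    ] F [-0.5 -0.4 -1. ] g 1.003 j [-0.05  0.55 -0.67  1.25  0.33  1.45 -2.07]
[array([273.8, 202.5]), array([273.3, 199.4])]
[array([258.1, 207.9]), array([258.1, 204.6])]
c (0.6554 0.1347) size 137 x 64 ang 0.180 [356 111  74 123]
```

View pics/w22.png

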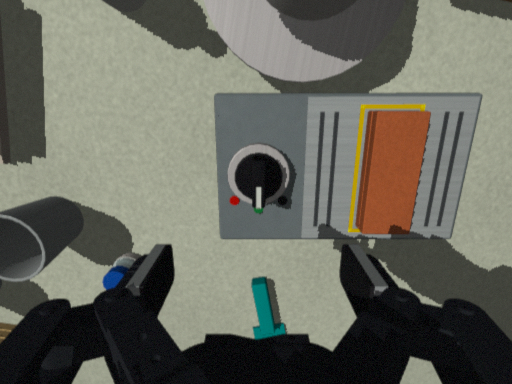

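View pics/t22h.png

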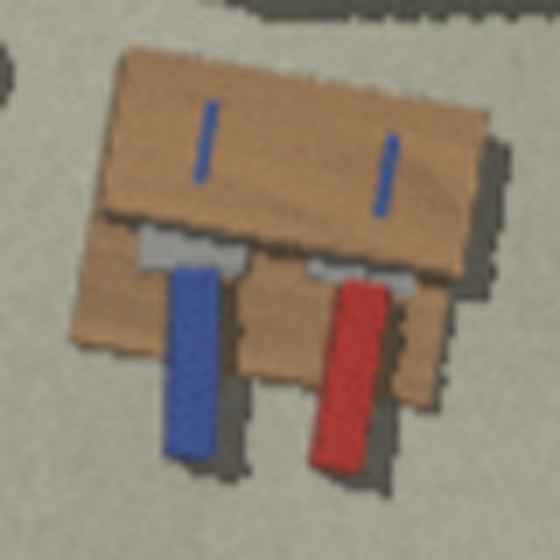

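```bash
python3 - <<'E'
from h import *
tgt(.56,-.26,.22,1.5)
E
```

```text
off [-1.091  3.44   0.112] rot [-0.     0.001 -0.838] rows 13.0
```

Request:
move_arm --steps '[{"offset": [-0.27,0.86,0],"delta_rot": [0,0,0]},{"offset": [-0.27,0.86,0],"delta_rot": [0,0,0]},{"offset": [-0.27,0.86,0],"delta_rot": [0,0,0]},{"offset": [-0.27,0.86,0],"delta_rot": [0,0,0]}]'

```text
clock: 41.25
position: [0.6109, 0.1346, 0.2352]
ee_rot: [0.996, 0.087, -0.001, 0.002]
ft_force: [0.2, -1.5, 0.1]
grip_width: 0.997
```

Request:
move_arm --steps '[{"offset": [-0.27,0.86,0],"delta_rot": [0,0,0]},{"offset": [-0.27,0.86,0],"delta_rot": [0,0,0]},{"offset": [-0.27,0.86,0],"delta_rot": [0,0,0]},{"offset": [-0.27,0.86,0],"delta_rot": [0,0,0]}]'

```text
clock: 41.58
position: [0.5934, 0.0002, 0.2354]
ee_rot: [0.996, 0.087, -0.002, 0.002]
ft_force: [0.9, -1.3, -1.4]
grip_width: 0.996
```

Request:
move_arm --steps '[{"offset": [-0.27,0.86,0],"delta_rot": [0,0,0]},{"offset": [-0.27,0.86,0],"delta_rot": [0,0,0]},{"offset": [-0.27,0.86,0],"delta_rot": [0,0,0]},{"offset": [-0.27,0.86,0],"delta_rot": [0,0,0]}]'

```text
clock: 41.92
position: [0.5761, -0.1339, 0.2353]
ee_rot: [0.996, 0.087, -0.002, 0.001]
ft_force: [0.6, -1.1, -0.6]
grip_width: 1.0
```

Request:
move_arm --steps '[{"offset": [-0.27,0.86,0],"delta_rot": [0,0,-0.9]},{"offset": [-0.27,0.86,0],"delta_rot": [0,0,-0.9]},{"offset": [-0.27,0.86,0],"delta_rot": [0,0,-0.9]},{"offset": [-0.27,0.86,0],"delta_rot": [0,0,-0.9]},{"offset": [-0.27,0.86,0],"delta_rot": [0,0,-0.9]},{"offset": [-0.27,0.86,0],"delta_rot": [0,0,-0.9]},{"offset": [-0.27,0.86,0],"delta_rot": [0,0,-0.9]},{"offset": [-0.27,0.86,0],"delta_rot": [0,0,-0.9]},{"offset": [-0.27,0.86,0],"delta_rot": [0,0,-0.9]},{"offset": [-0.27,0.86,0],"delta_rot": [0,0,-0.9]},{"offset": [-0.27,0.86,0],"delta_rot": [0,0,-0.9]},{"offset": [-0.27,0.86,0],"delta_rot": [0,0,-0.9]},{"offset": [-0.27,0.86,0],"delta_rot": [0,0,-0.9]}]'

```text
clock: 43.0
position: [0.5614, -0.2592, 0.2357]
ee_rot: [0.697, 0.717, -0.0, -0.001]
ft_force: [-0.2, 0.5, -0.4]
grip_width: 1.007
```

```bash
python3 - <<'E'
from h import *
st()
tgt(.61,-.275,.18,2.95)
E
```

```text
t 43.0 p [ 0.5614 -0.2592  0.2357] yaw 1.5993 tilt [-0.0019  0.0012 -1.    ] F [-0.2  0.5 -0.4] g 1.007 j [ 0.9   0.41 -0.72  1.45  0.27  1.38  0.2 ]
off [-0.115  0.322  0.371] rot [-0.    -0.001 -0.86 ] rows 10.8
```

Request:
move_arm --steps '[{"offset": [-0.11,0.32,0.3],"delta_rot": [0,0,-0.86]},{"offset": [-0.11,0.32,0.3],"delta_rot": [0,0,-0.86]},{"offset": [-0.11,0.32,0.3],"delta_rot": [0,0,-0.86]},{"offset": [-0.11,0.32,0.3],"delta_rot": [0,0,-0.86]},{"offset": [-0.11,0.32,0.3],"delta_rot": [0,0,-0.86]},{"offset": [-0.11,0.32,0.3],"delta_rot": [0,0,-0.86]},{"offset": [-0.11,0.32,0.3],"delta_rot": [0,0,-0.86]},{"offset": [-0.11,0.32,0.3],"delta_rot": [0,0,-0.86]},{"offset": [-0.11,0.32,0.3],"delta_rot": [0,0,-0.86]},{"offset": [-0.11,0.32,0.3],"delta_rot": [0,0,-0.86]},{"offset": [-0.11,0.32,0.3],"delta_rot": [0,0,-0.86]},{"offset": [-0.11,0.32,0.3],"delta_rot": [0,0,-0.86]},{"offset": [-0.11,0.32,0.3],"delta_rot": [0,0,-0.86]}]'

```text
clock: 44.08
position: [0.61, -0.2745, 0.1913]
ee_rot: [0.099, 0.995, 0.0, -0.001]
ft_force: [-0.1, -0.3, 0.1]
grip_width: 1.001
```

```bash
python3 - <<'E'
from h import *
st()
im,P=snap('wrist','w23.png')
np.savez('w23.npz',im=im,**P)
cv2.imwrite('pics/w23c.png',cv2.resize(im[90:290,100:320,::-1],None,fx=3,fy=3,interpolation=cv2.INTER_CUBIC))
E
```

```text
t 44.08 p [ 0.61   -0.2745  0.1913] yaw 2.943 tilt [-1.e-03  8.e-04 -1.e+00] F [-0.1 -0.3  0.1] g 1.001 j [ 0.97  0.63 -0.93  1.36  0.5   1.4   1.42]
```

View pics/w23c.png

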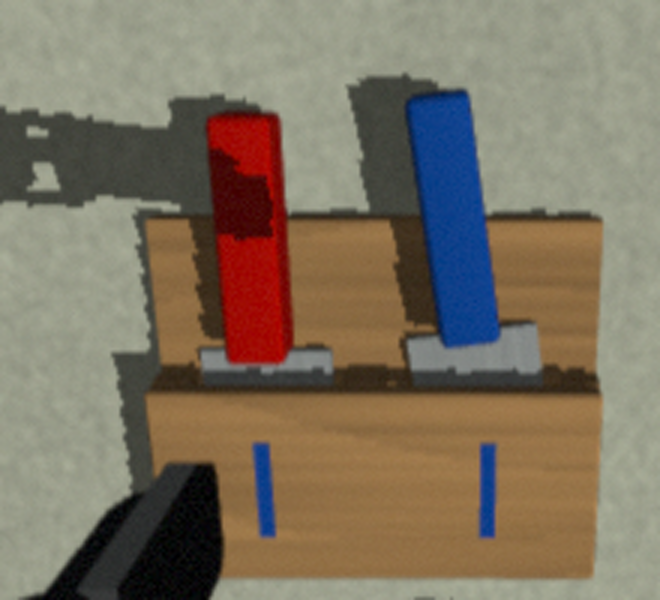

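```bash
python3 - <<'E'
from h import *
im,P=load('w23.npz')
H2=np.array([.6512,-.3185,-.194])
m=[(.03,-.011,.022),(.03,.011,.022),(-.06,-.011,.022),(-.06,.011,.022),(.03,-.025,.004),(.03,.025,.004)]
for n,u in [('blue',[(443,347),(499,338),(408,100),(467,92),(406,340),(537,323)]),('red',[(226,361),(286,360),(208,117),(278,115),(200,349),(331,348)])]:
    px=(np.array(u)+.5)/3-.5+[100,90]
    x=fit(P,m,px,[.6,-.3,-.15],.012)
    t=x[:2]+.11*np.array([np.cos(x[2]),np.sin(x[2])])
    print(n,'org',wh(x,H2),'tip',wh(t,H2),'dyaw',x[2]-H2[2])
fit(P,[(-.06,.085,.012),(-.06,-.085,.012),(0,.085,.034),(0,-.085,.034),(.08,.085,.034)],(np.array([(600,217),(146,218),(600,393),(148,395),(594,577)])+.5)/3-.5+[100,90],H2)
E
```

```text
fit [ 0.6109 -0.2775 -0.0707] res px [-0.6  1.3  1.   1.9 -1.4 -1.   1.  -1.3  0.1 -0.4 -0.  -0. ]
blue org (np.float64(-0.047451550462504405), np.float64(0.03243209423177414)) tip (np.float64(0.06171300459485344), np.float64(0.045963536103544485)) dyaw 0.12332548342222904
fit [ 0.603  -0.3511 -0.225 ] res px [-0.3  1.3  0.   2.1  0.3 -2.  -0.8 -0.7  0.4 -0.8  0.4  0.6]
red org (np.float64(-0.04105945500553851), np.float64(-0.04128734087617102)) tip (np.float64(0.068887642484618), np.float64(-0.04469846290418786)) dyaw -0.031015172476153652
fit [ 0.6509 -0.3186 -0.1951] res px [ 1.   0.4 -0.9  0.6  1.6 -0.5 -2.4 -0.5  0.7  0.6]
```

```bash
python3 - <<'E'
from h import *
tgt(.611,-.2775,.06,3.071)
E
```

```text
off [-0.011 -0.019  0.877] rot [ 0.    -0.001 -0.082] rows 3.2
```

Request:
move_arm --steps '[{"offset": [-0.011,-0.019,0],"delta_rot": [0,0,-0.082]},{"offset": [-0.011,-0.019,0.2],"delta_rot": [0,0,-0.082]},{"offset": [-0.011,-0.019,0.45],"delta_rot": [0,0,-0.082]},{"offset": [-0.011,-0.019,0.7],"delta_rot": [0,0,-0.082]},{"offset": [-0.011,-0.019,0.87],"delta_rot": [0,0,-0.082]},{"offset": [-0.011,-0.019,0.87],"delta_rot": [0,0,-0.082]},{"offset": [-0.011,-0.019,0.87],"delta_rot": [0,0,-0.082]}]' --hand 0

```text
clock: 44.72
position: [0.6108, -0.2775, 0.0611]
ee_rot: [0.034, 0.999, 0.0, -0.001]
ft_force: [0.4, -0.3, 1.2]
grip_width: 0.498
```

```bash
python3 - <<'E'
from h import *
st()
tgt(.611,-.2775,.0265,3.071)
im,P=snap('wrist','w24.png')
E
```

```text
t 44.72 p [ 0.6108 -0.2775  0.0611] yaw 3.0744 tilt [-1.9e-03  9.0e-04 -1.0e+00] F [ 0.4 -0.3  1.2] g 0.498 j [ 0.96  0.75 -0.88  1.47  0.6   1.2   1.49]
off [-0.002 -0.     0.231] rot [ 0.    -0.001  0.002] rows 0.8
```

View pics/w24.png

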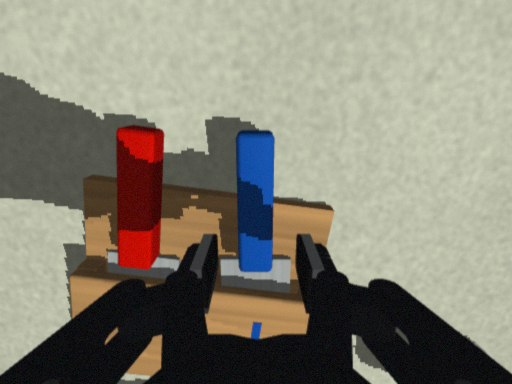

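Request:
move_arm --steps '[{"offset": [0,0,0.1],"delta_rot": [0,0,0]},{"offset": [0,0,0.18],"delta_rot": [0,0,0]},{"offset": [0,0,0.222],"delta_rot": [0,0,0]},{"offset": [0,0,0.222],"delta_rot": [0,0,0]},{"offset": [0,0,0.222],"delta_rot": [0,0,0]}]'

```text
clock: 45.18
position: [0.6113, -0.2778, 0.0285]
ee_rot: [0.033, 0.999, 0.0, -0.0]
ft_force: [-0.3, -0.3, 0.6]
grip_width: 0.5
```

Request:
move_arm --steps '[{"offset": [0,0,0],"delta_rot": [0,0,0]},{"offset": [0,0,0],"delta_rot": [0,0,0]},{"offset": [0,0,0],"delta_rot": [0,0,0]},{"offset": [0,0,0],"delta_rot": [0,0,0]},{"offset": [0,0,0],"delta_rot": [0,0,0]},{"offset": [0,0,0],"delta_rot": [0,0,0]}]' --hand -1 --squeeze 50

```text
clock: 45.68
position: [0.6118, -0.278, 0.0294]
ee_rot: [0.033, 0.999, -0.0, 0.001]
ft_force: [-1.6, -0.1, 6.5]
grip_width: 0.244
```

```bash
python3 - <<'E'
from h import *
st()
H2=np.array([.6512,-.3185,-.194])
print(wh(pose()[1],H2))
tgt(*hw(-.05,.040,H2),.0275,2.948)
tgt(*hw(-.040,.042,H2),.0275,2.948)
E
```

```text
t 45.68 p [ 0.6118 -0.278   0.0294] yaw 3.0765 tilt [ 1.2e-03 -7.0e-04 -1.0e+00] F [-1.6 -0.1  6.5] g 0.244 j [ 0.95  0.79 -0.86  1.49  0.63  1.15  1.48]
(np.float64(-0.046432537296600886), np.float64(0.032143633890352526))
off [0.017 0.055 0.013] rot [-0.     0.001  0.082] rows 1.0
off [-0.051  0.06   0.013] rot [-0.     0.001  0.082] rows 1.0
```

Request:
move_arm --steps '[{"offset": [0.005,0.03,-0.005],"delta_rot": [0,0,0.04]},{"offset": [0.01,0.058,-0.005],"delta_rot": [0,0,0.082]},{"offset": [0.01,0.058,-0.005],"delta_rot": [0,0,0.082]},{"offset": [-0.02,0.059,0],"delta_rot": [0,0,0.082]},{"offset": [-0.045,0.06,0],"delta_rot": [0,0,0.082]},{"offset": [-0.045,0.06,0],"delta_rot": [0,0,0.082]},{"offset": [-0.045,0.06,0],"delta_rot": [0,0,0.082]}]'

```text
clock: 46.27
position: [0.619, -0.2696, 0.0294]
ee_rot: [0.095, 0.995, -0.0, 0.0]
ft_force: [-2.9, 1.0, 8.1]
grip_width: 0.237
```

```bash
python3 - <<'E'
from h import *
st()
H2=np.array([.6512,-.3185,-.194])
print(wh(pose()[1],H2))
E
```

```text
t 46.27 p [ 0.619  -0.2696  0.0294] yaw 2.9505 tilt [ 4.e-04 -7.e-04 -1.e+00] F [-2.9  1.   8.1] g 0.237 j [ 0.91  0.78 -0.84  1.48  0.61  1.15  1.35]
(np.float64(-0.04099420787756758), np.float64(0.04181508662004792))
```

Request:
move_arm --steps '[{"offset": [0,0,0],"delta_rot": [0,0,0]},{"offset": [0,0,0],"delta_rot": [0,0,0]},{"offset": [0,0,0],"delta_rot": [0,0,0]},{"offset": [0,0,0],"delta_rot": [0,0,0]},{"offset": [0,0,0],"delta_rot": [0,0,0]},{"offset": [0,0,0],"delta_rot": [0,0,0]}]' --hand 0

```text
clock: 46.77
position: [0.6186, -0.2693, 0.0283]
ee_rot: [0.097, 0.995, 0.0, -0.0]
ft_force: [-0.2, -0.2, 0.3]
grip_width: 0.502
```

Request:
move_arm --steps '[{"offset": [0,0,-0.15],"delta_rot": [0,0,0]},{"offset": [0,0,-0.4],"delta_rot": [0,0,0]},{"offset": [0,0,-0.65],"delta_rot": [0,0,0]},{"offset": [0,0,-0.9],"delta_rot": [0,0,0]},{"offset": [0,0,-1],"delta_rot": [0,0,0]},{"offset": [0,0,-1],"delta_rot": [0,0,0]}]'

```text
clock: 47.27
position: [0.6206, -0.2693, 0.1834]
ee_rot: [0.097, 0.995, -0.001, 0.003]
ft_force: [-0.6, 0.1, 0.0]
grip_width: 0.497
```

```bash
python3 - <<'E'
from h import *
st()
im,P=snap('wrist','w25.png')
np.savez('w25.npz',im=im,**P)
cv2.imwrite('pics/w25c.png',cv2.resize(im[90:290,100:320,::-1],None,fx=3,fy=3,interpolation=cv2.INTER_CUBIC))
im,P=snap('top','t25.png')
cv2.imwrite('pics/t25c.png',cv2.resize(im[80:300,60:450,::-1],None,fx=2,fy=2,interpolation=cv2.INTER_CUBIC))
E
```

```text
t 47.27 p [ 0.6206 -0.2693  0.1834] yaw 2.948 tilt [ 0.0063 -0.0026 -1.    ] F [-0.6  0.1  0. ] g 0.497 j [ 0.94  0.64 -0.92  1.35  0.51  1.38  1.41]
```

View pics/w25c.png

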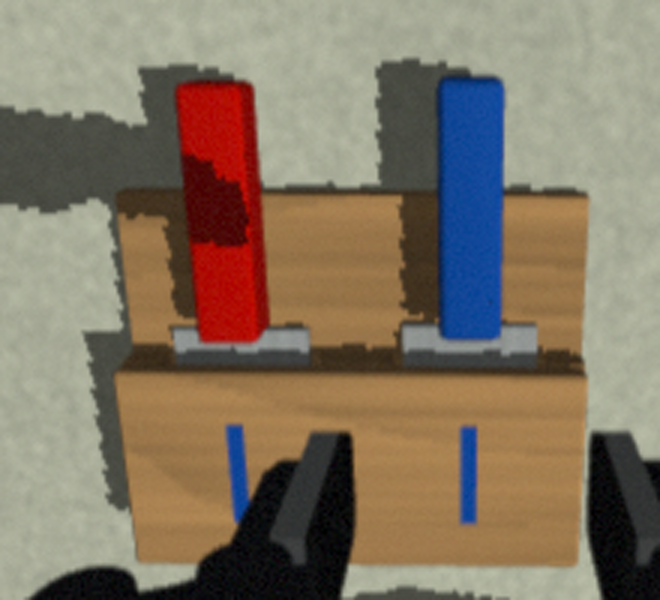

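View pics/t25c.png

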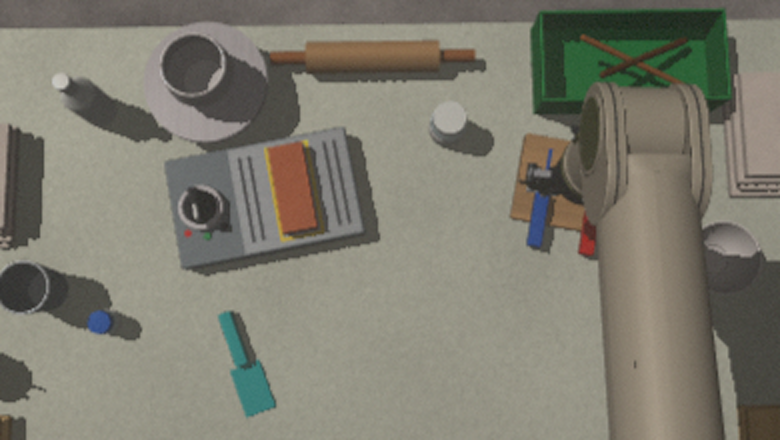

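```bash
python3 - <<'E'
from h import *
im,P=load('w25.npz')
H2=np.array([.6512,-.3185,-.194])
m=[(.03,-.011,.022),(.03,.011,.022),(-.06,-.011,.022),(-.06,.011,.022),(.03,-.025,.004),(.03,.025,.004)]
for n,u in [('blue',[(440,338),(502,336),(440,80),(503,80),(402,326),(537,325)]),('red',[(200,342),(264,340),(177,88),(250,85),(173,329),(308,327)])]:
    px=(np.array(u)+.5)/3-.5+[100,90]
    x=fit(P,m,px,[.6,-.3,-.15],.012)
    t=x[:2]+.11*np.array([np.cos(x[2]),np.sin(x[2])])
    print(n,'tip',wh(t,H2),'dyaw',x[2]-H2[2])
E
```

```text
fit [ 0.6183 -0.2685 -0.1969] res px [-0.3  1.3 -0.1  2.  -1.1 -1.3  1.  -1.2  0.3 -0.4  0.3  0.1]
blue tip (np.float64(0.06806637301405787), np.float64(0.04239756476400841)) dyaw -0.0028506180047369323
fit [ 0.6037 -0.3508 -0.2174] res px [-0.4  1.2 -0.7  2.3  0.3 -2.5 -0.9 -0.9  0.9 -0.5  0.9  1.2]
red tip (np.float64(0.06962803193981457), np.float64(-0.04340568560772332)) dyaw -0.023358264833916093
```

```bash
python3 - <<'E'
from h import *
im,P=snap('scene','s26.png')
cv2.imwrite('pics/s26c.png',cv2.resize(im[130:260,90:370,::-1],None,fx=2.8,fy=2.8,interpolation=cv2.INTER_CUBIC))
print(manip.hand_in())
E
```

```text
the job is handed in; nothing more can be done
None
```

View pics/s26c.png

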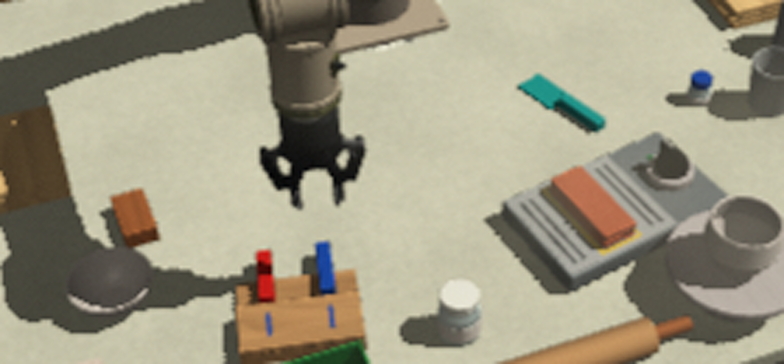

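The job is handed in at about 47 s of robot time, with the steps done in the required order. I switched the dial off first, then put both scrapers in the holder. The two tiles present went onto the rectangle as one pile. Last, I pressed and turned the dial to gentle and let it pop up.

After that I found the blue scraper skewed and pulled out a little (yaw 0.12 rad, blade edge 8 mm from the back wall). It had been straight when I let it go, so something knocked it later. I gripped it again, straightened it and pushed it home.

What the last checks showed:
- **Dial:** its white line points at the green mark and it looks popped up, seen in the wrist picture just after I let it go. I did not measure it again before handing in.
- **Tiles:** the top tile is about 2 mm and under 0.01 rad from the rectangle. The lower one was measured about the same before it was covered, and the pile still looks square.
- **Scrapers:** the blade edges are 68 mm (blue) and 70 mm (red) into the 70 mm slots. Yaw errors are 0.003 rad (blue) and 0.023 rad (red).
- **Other things:** the bystanders and the turquoise scraper look unmoved in the last pictures. The gripper is clear of everything.

No final check failed or disagreed. The hand-in gave no verdict.

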